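Cure the next batch of ink swatch tiles

TASK

Lift the hood of the curing unit fully open, take out the finished swatch tile and lay it flat on the cork mat, and lay every waiting tile from the grey board flat on the unit's bed, swatch up, side by side and inside the hood's outline. Then lower the hood gently all the way shut without ever letting it drop, and only with it shut twist the spring-return start knob clockwise to its stop, hold it there for a moment and let it spring back home. Leave the hood shut and the other things on the table where they are.

Things in the scene. Friction and masses are not known exactly. Their poses are not given: they have to be found in the camera images.
- tile0: Waiting swatch tile: white rigid plastic plate 60 x 36 x 12 mm (x, y, z), 40 g or so, with a dark swatch 40 x 24 mm on its upper face; origin at the centre of its underside, x along the 60 mm side, z out of the swatch face. Starts swatch up on the grey board; may be absent
- tile1: Waiting swatch tile: white rigid plastic plate 60 x 36 x 12 mm (x, y, z), 40 g or so, with a dark swatch 40 x 24 mm on its upper face; origin at the centre of its underside, x along the 60 mm side, z out of the swatch face. Starts swatch up on the grey board; may be absent
- tile2: Waiting swatch tile: white rigid plastic plate 60 x 36 x 12 mm (x, y, z), 40 g or so, with a dark swatch 40 x 24 mm on its upper face; origin at the centre of its underside, x along the 60 mm side, z out of the swatch face. Starts swatch up on the grey board; may be absent
- tile3: Waiting swatch tile: white rigid plastic plate 60 x 36 x 12 mm (x, y, z), 40 g or so, with a dark swatch 40 x 24 mm on its upper face; origin at the centre of its underside, x along the 60 mm side, z out of the swatch face. Starts swatch up on the grey board; may be absent
- done_tile: Finished swatch tile: white rigid plastic plate 60 x 36 x 12 mm (x, y, z), 40 g or so, with a dark swatch 40 x 24 mm on its upper face; origin at the centre of its underside, x along the 60 mm side, z out of the swatch face. Same look as the others; starts on the curing unit's bed under the shut hood
- board: thin grey laminate board, 190 (x) x 220 (y) x 3 mm, fixed to the table to the right of the unit, where the waiting tiles lie; origin at the centre of its underside
- mat: cork mat, 110 (x) x 140 (y) x 4 mm, fixed to the table, for finished tiles; origin at the centre of its underside
- unit: the curing unit: white flat base 205 (x) x 390 (y) x 35 mm, fixed to the table, origin under it on its middle line, 95 mm behind its front edge, front (towards the robot) at -x. The hood, 280 mm wide, covers its +y part; the grey knob panel (top 50 mm above the table) is at its -y end
- bed (a point): centre of the dark flat bed on the unit, on its surface, 35 mm above the table; axes as the unit's. The shut hood's walls leave 160 mm (x) by 270 mm (y) clear about this point, and 45 mm of height: room for four tiles side by side along y, long sides along x
- hood_hinge (a point): middle of the hood's hinge line, which runs along the unit's y axis at the bed's far edge, 35 mm above the table and 85 mm beyond the bed's centre; fixed
- hood_handle (a point): middle of the hood's handle: a round steel bar 12 mm thick, 120 mm long along the unit's y axis, parallel to the hinge, standing 40 mm (centre line) in front of the hood's front wall on a post at each end. Moves with the hood; when shut it lies 210 mm in front of the hinge and 28 mm above it
- hood (a joint): hood angle in rad: 0 = shut down on the base, 1.65 = open against its stop, a little past upright, where it stays by its own weight; from about 1.2 and below it falls shut if let go. Grey sheet-metal box, open below, 170 mm deep, 280 mm wide, top 50 mm above the bed; 0.35 kg. Lift the handle up and away from the robot
- knob_grip (a point): on the start knob's vertical axis, at the height to grip, 80 mm above the table; turns with the knob. The grip is an upright black bar 44 mm long, 12 mm thick and 26 mm high (top 7 mm above this point, bottom 19 mm below it) on a 48 mm disc; at rest the bar lies along the unit's x axis. The hood's side wall is 58 mm to its +y side; its top is about 10 mm above this point
- start_knob (a joint): start knob angle in rad: 0 = home, grows clockwise seen from above, stop at 1.2; a spring (0.1 N m at the stop) returns it home when let go
- pad_a: bystander, flat closed ink pad, 75 x 50 x 19 mm, loose on the table; leave alone; origin at the centre of its underside
- pad_b: bystander, flat closed ink pad, 75 x 50 x 19 mm, loose on the table; leave alone; origin at the centre of its underside
- pot_a: bystander, small white pot with a blue cap, diameter 40, height 55 mm, loose on the table; leave alone; origin at the centre of its underside
- pot_b: bystander, small black pot with a white cap, diameter 40, height 55 mm, loose on the table; leave alone; origin at the centre of its underside
- cup: bystander, open white plastic cup, rim diameter 64, height 80 mm, loose on the table; leave alone; origin at the centre of its underside
- ink_jar: bystander, grey jar with a blue cap, diameter 60, height 90 mm, loose on the table; leave alone; origin at the centre of its underside
Not all that is in view belongs to the job. What is shaped like the tile1 but orange or purple is not meant.

How it is judged:
By the outcome, as a careful person would: the job done as asked, in the order asked, and still so for the second after the job is handed in, with the robot touching nothing.
Of tile0, tile1, tile2, tile3 only 2 to 4 are there at a start; the rules pass over those that are not, and their reading is None.
At some moment in a run one of tile0, tile1, tile2, tile3, done_tile may be knocked a few centimetres aside while the robot is not near it.
It also fails if it takes over 210 s, if anything falls off the work surface, if the arm or the gripper's body presses on something with over 40 N, if the wrist force passes 120 N, or if a joint passes its speed limit or range.

ROBOT

A 7-joint arm with a two-finger parallel gripper is mounted at the origin on the work surface. World frame = base frame: x ahead of the robot, y to its left, z up, the work surface at z = 0. Lengths are in m, angles in rad, forces in N, time in s.
With the tool pointing down it reaches from about 0.35 to 0.9 m from the base axis. Payload 19.9 kg.
Tool frame: the origin (TCP) lies at the very end of the fingers, on their centre line; the grasp point (between the pads) lies manip.grip_depth behind it (manip.grip_depth is the distance from the TCP to the grasp point, in m); z points along the fingers, y is the line along which they close (so a half turn about z gives the same grasp; the last joint's range is limited). The gripper opens to 85 mm and grips with 20 to 120 N. Pads are 22 mm wide; open, the fingers measure 114 mm over their backs; the gripper's body (76 mm by 85 mm) begins 54 mm behind the grasp point. The pads swing forward as they close: fully open they stand 13 mm farther back than shut.
Start: joints at [1.071, 0.417, -0.01, 1.614, 0.005, 1.111, -0.053], TCP at [0.277, -0.56, 0.231] pointing down, gripper open.
Joint ranges: [-2.81, 2.81], [-0.39, 2.02], [-1.27, 1.25], [0.06, 2.57], [-1.19, 4.33], [0.19, 2], [-2.82, 2.82]. Speed limits (rad/s): [1.89, 1.89, 2.39, 2.39, 3.01, 3.01, 3.01].

INTERFACE

Orientations are given as a unit quaternion [w, x, y, z].
In Python, from rig import get_obs, eyes, manip gives the robot as it stands. The module is installed in compiled form; this text tells all that it offers.
- The arm moves only by the tool carry_out, never from a script. Its arguments are lists of equal length, an entry for each row: "xyz": the shift along the tool's x, y, z in cm, a list of three; "rot": the turn, a rotation vector about the tool's x, y, z in degrees, a list of three. A call has 1 to 5 rows; each row shifts and turns the commanded pose from where the row before left it, along the tool's axes as they then stand; what a row does not reach is not made up. A row lasts 1/10 s, in which the tool goes at most 50 mm and 8.59 degrees, less where a joint would pass 70% of its speed; a pose out of reach is approached as far as the arm can. A call with a gripper value outside its range is refused whole. "jaw" is the finger opening in cm, from 0 to 8.54, set as the call begins (left out, the last holds). The fingers move at their own pace and stop on an object; the grip force is fixed at half the most. Time passes only in rows, so rows that do not move let the fingers close. It gives the time, the measured TCP pose, the force, the opening and the grip force at its end, in the units of the state.
- get_obs(): the state, without advancing time (a new reading comes with each control period).
- eyes.capture(name): name is "side" or "top"; returns a dict with "pixels" (480x640x3 uint8, red, green, blue), "depth" (480x640 float32, m along the optical axis (not along the pixel's ray), 0 where there is no reading), "fx", "fy", "cx", "cy" (pixels), "origin" and "rotation" of the camera in the world. Camera axes: x right, y up, looking along -z (the intrinsics and any distortion apply to the point x, -y, -z); pixel columns grow to the right and rows downward; lengths in m; the calibration is good to about 2 mm. A picture is of the moment at which its call begins.
- manip.sign_off(): hands the job in; it is judged then, once.
Trained networks look in the newest picture that a camera, given by its name, has taken for a name from the list of things; names that differ only in an ending like _2 or _b are one class to them, and where a whole thing is asked for, a point or a joint stands for the part that bears it (a point fixed in the world has none). Each returns a list of dicts, best first, with "confidence" (0 to 1); they miss things now and then, are a little off and sometimes report something else, mostly with a low value. They report only what shows in the picture. A call takes as long as a camera call. They do not tell look-alikes from the thing itself.
- eyes.boxes_of(query, camera): "xyz" ([x, y, z] in m, in the coordinates of the camera as it stood for that picture, good to about 4 mm: the middle of the surface that is visible of it).
The state is a dict: "t": time; "q": joint angles; "qvel": joint speeds; "joint_efforts": joint torques, N m; "eef_pos": TCP position; "orientation": TCP orientation; "contact_force": force on the tool from outside, world axes, zero at the start; "moment": the same for the moment, N m; "gripper_width": finger opening in m; "finger_force": force on a finger pad.
Only numpy, scipy, OpenCV 4.12 (cv2) and the standard library are available. Lean on these libraries where they do the work, as an engineer would, in place of code of your own. Each camera call takes 0.05 s, during which the arm holds its last target. There are 200 camera calls.

## Working session

There is one attempt and no reset: what is moved stays moved. The work goes in short steps, Python scripts to look and compute and a tool call to move; the robot and the scene stay as the last step left them, time stands still between calls to the robot, and variables do not carry over. Pictures are saved under pics/ and viewed, at most 14 in all, crops included, and the job is handed in when it is done.

Besides the shell and the picture viewer there is one more tool, called after "Call:" by a JSON object that holds its "op" and its "data". carry_out: Moves the arm, as the interface text tells. Its arguments: {"type":"object","properties":{"xyz":{"type":"array"},"rot":{"type":"array"},"jaw":{"type":"number"}},"required":["xyz","rot"]}

```bash
mkdir -p pics; cat > h.py <<'E'
import numpy as np, cv2
from rig import get_obs, eyes, manip
from scipy.spatial.transform import Rotation as R
def snap(n,save=None):
    c=eyes.capture(n)
    if save: cv2.imwrite('pics/'+save+'.png',c['pixels'][:,:,::-1])
    return c
def rot(c):
    r=np.array(c['rotation']); 
    return r if r.shape==(3,3) else R.from_quat(r,scalar_first=True).as_matrix()
def w(c,p): return np.array(c['origin'])+rot(c)@np.array(p)
def cloud(c):
    d=c['depth']; v,u=np.mgrid[:480,:640]
    P=np.stack([(u-c['cx'])/c['fx']*d,-(v-c['cy'])/c['fy']*d,-d],-1)
    return P@rot(c).T+np.array(c['origin'])
def pix(c,p):
    q=rot(c).T@(np.array(p)-np.array(c['origin'])); return (c['cx']+c['fx']*q[0]/-q[2], c['cy']-c['fy']*q[1]/-q[2])
def find(c,cam,q):
    return [(round(b['confidence'],2),w(c,b['xyz']).round(3).tolist(),np.round(pix(c,w(c,b['xyz']))).tolist()) for b in eyes.boxes_of(q,cam)]
def local(P):
    "tool-frame cm shift to world point P"
    o=get_obs(); return (R.from_quat(o['orientation'],scalar_first=True).inv().apply(np.array(P)-o['eef_pos'])*100).round(2)
E
python3 - <<'E'
from h import *
o=get_obs();print({k:np.round(v,3) for k,v in o.items()},manip.grip_depth)
print(R.from_quat(o['orientation'],scalar_first=True).as_matrix().round(3))
for n in('top','side'):
    c=snap(n,n+'0'); print(n,{k:np.round(v,3) for k,v in c.items() if k not in('pixels','depth')})
    for q in['tile0','board','mat','unit','hood_handle','hood','knob_grip','pad_a','pot_a','cup','ink_jar']: print(q,find(c,n,q))
E
```

```text
{'t': np.float64(0.0), 'q': array([ 1.07 ,  0.418, -0.01 ,  1.614,  0.005,  1.111, -0.053]), 'qvel': array([ 0.   ,  0.   , -0.001,  0.001, -0.   ,  0.001, -0.001]), 'joint_efforts': array([-1.0000e-03, -8.6445e+01,  6.7800e-01, -4.3490e+01,  1.9000e-02,
        7.0000e-03,  0.0000e+00]), 'eef_pos': array([ 0.277, -0.56 ,  0.231]), 'orientation': array([-0.001,  0.974,  0.227, -0.   ]), 'contact_force': array([-0.504, -0.272,  0.777]), 'moment': array([ 0.013, -0.015,  0.022]), 'finger_force': np.float64(0.0), 'gripper_width': np.float64(0.085)} 0.0187
[[ 0.897  0.443 -0.001]
 [ 0.443 -0.897  0.001]
 [-0.    -0.001 -1.   ]]
top {'fx': np.float64(623.846), 'fy': np.float64(623.846), 'cx': np.float64(316.319), 'cy': np.float64(251.296), 'origin': array([ 0.305, -0.028,  1.442]), 'rotation': array([-0.699, -0.057,  0.048,  0.711])}
tile0 [(0.97, [0.263, -0.244, 0.01], [421.0, 362.0]), (0.87, [0.397, -0.34, 0.015], [461.0, 302.0]), (0.83, [0.424, -0.237, 0.017], [416.0, 291.0]), (0.76, [0.721, -0.005, 0.01], [312.0, 167.0]), (0.72, [0.51, -0.249, 0.012], [419.0, 254.0]), (0.69, [0.47, -0
[... 1534 characters left out ...]
.24, 0.016], [370.0, 217.0])]
unit [(0.75, [0.728, -0.102, 0.035], [271.0, 203.0]), (0.69, [0.485, 0.246, 0.083], [235.0, 292.0])]
hood_handle [(0.72, [0.498, 0.262, 0.088], [224.0, 291.0])]
hood [(0.6, [0.5, 0.26, 0.086], [224.0, 291.0])]
knob_grip [(0.79, [0.496, 0.037, 0.067], [302.0, 249.0])]
pad_a [(0.89, [0.366, 0.007, 0.02], [357.0, 283.0]), (0.81, [0.435, -0.471, 0.017], [437.0, 192.0]), (0.7, [0.484, 0.244, 0.082], [236.0, 292.0])]
pot_a [(0.82, [0.339, 0.32, 0.04], [263.0, 367.0]), (0.73, [0.729, -0.104, 0.036], [272.0, 202.0]), (0.3, [0.348, -0.101, 0.055], [392.0, 251.0])]
cup [(0.76, [0.348, -0.102, 0.056], [392.0, 250.0])]
ink_jar [(0.93, [0.349, 0.432, 0.065], [208.0, 394.0])]
```

View pics/top0.png

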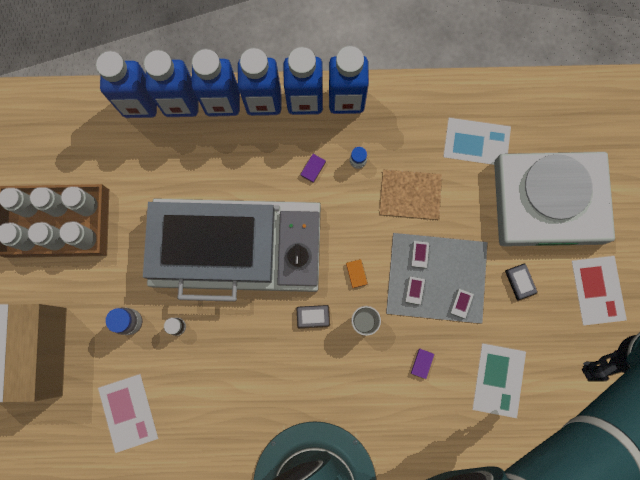

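View pics/side0.png

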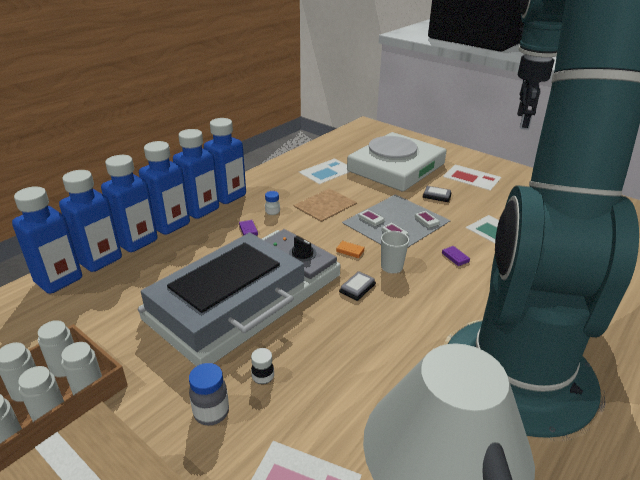

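The three white tiles with a maroon swatch on the grey board are at top pixels (421,254), (416,291) and (461,302). They fit the description. The look-alikes are purple at (312,167) and (421,362) and orange at (358,272), and they lie off the board. Hood handle is at about (208,295), knob at (298,256), mat at (410,194).

```bash
cat >> h.py <<'E'
def rect(P,m):
    pts=P[m][:,:2].astype(np.float32)*1000
    (x,y),(a,b),t=cv2.minAreaRect(pts)
    if a<b: a,b,t=b,a,t+90
    return dict(c=(round(x/1000,4),round(y/1000,4)),size=(round(a),round(b)),ang=round((t+90)%180-90,1),n=len(pts),z=np.median(P[m][:,2]).round(4))
def tiles(c,zr=(0.008,0.03),reg=None):
    "white/dark-red blobs standing zr high -> rectangles"
    P=cloud(c); z=P[...,2]; m=(z>zr[0])&(z<zr[1])
    if reg is not None: m&=(P[...,0]>reg[0])&(P[...,0]<reg[1])&(P[...,1]>reg[2])&(P[...,1]<reg[3])
    n,l,s,_=cv2.connectedComponentsWithStats(m.astype(np.uint8))
    return [rect(P,l==i) for i in range(1,n) if s[i,4]>100]
E
python3 - <<'E'
from h import *
c=snap('top'); P=cloud(c); z=P[...,2];x=P[...,0];y=P[...,1]
box=lambda a,b,e,f:(x>a)&(x<b)&(y>e)&(y<f)
def big(m):
    n,l,s,_=cv2.connectedComponentsWithStats(m.astype(np.uint8)); return l==1+np.argmax(s[1:,4])
print('hood',rect(P,big((z>.078)&(z<.1)&box(.4,.65,.05,.4))))
print('knob',rect(P,big((z>.078)&(z<.1)&box(.4,.6,-.03,.06))))
print('panel',rect(P,big((z>.042)&(z<.058)&box(.38,.65,-.04,.07))))
print('base',rect(P,big((z>.025)&box(.35,.68,-.05,.42))))
print('handle',rect(P,big((z>.05)&(z<.08)&box(.38,.43,.15,.32))))
print('tiles',*tiles(c,reg=(.2,.6,-.42,-.2)),sep='\n')
hsv=cv2.cvtColor(c['pixels'],cv2.COLOR_RGB2HSV)
print('mat',rect(P,big((z<.012)&(hsv[...,2]<190)&(np.abs(z-.004)<.006)&box(.58,.74,-.31,-.16)&(hsv[...,1]>90)&(hsv[...,2]<185))))
print('tall near', [ (n,(z[box(*b)]).max().round(3)) for n,b in dict(mat=(.58,.74,-.31,-.16)).items()])
im=c['pixels'][225:325,380:490,::-1]; cv2.imwrite('pics/tiles0.png',cv2.resize(im,None,fx=5,fy=5))
E
```

```text
hood {'c': (0.5374, 0.2263), 'size': (282, 171), 'ang': 87.4, 'n': 9550, 'z': np.float64(0.0887)}
knob {'c': (0.5026, 0.0286), 'size': (43, 11), 'ang': -0.9, 'n': 106, 'z': np.float64(0.0866)}
panel {'c': (0.5234, 0.0265), 'size': (171, 87), 'ang': -0.7, 'n': 2492, 'z': np.float64(0.0504)}
base {'c': (0.5226, 0.1769), 'size': (391, 237), 'ang': 87.4, 'n': 15692, 'z': np.float64(0.0842)}
handle {'c': (0.4186, 0.231), 'size': (130, 25), 'ang': 87.7, 'n': 362, 'z': np.float64(0.0677)}
tiles
{'c': (0.5089, -0.2499), 'size': (62, 40), 'ang': -8.9, 'n': 412, 'z': np.float64(0.015)}
{'c': (0.4245, -0.2365), 'size': (61, 39), 'ang': -12.7, 'n': 418, 'z': np.float64(0.0149)}
{'c': (0.3962, -0.3438), 'size': (67, 41), 'ang': -21.2, 'n': 440, 'z': np.float64(0.0153)}
{'c': (0.2601, -0.2469), 'size': (61, 38), 'ang': -23.5, 'n': 409, 'z': np.float64(0.0128)}
mat {'c': (0.6599, -0.235), 'size': (160, 150), 'ang': 0.0, 'n': 3656, 'z': np.float64(0.0033)}
tall near [('mat', np.float64(0.015))]
```

View pics/tiles0.png

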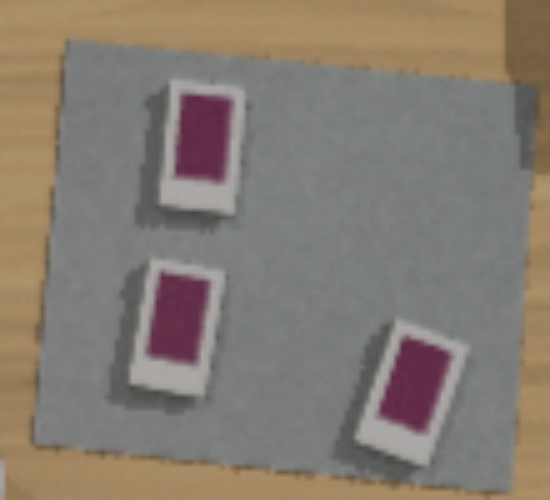

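Call:
{"op": "carry_out", "data": {"xyz": [[0,0,0],[0,0,0],[0,0,0],[0,0,0],[0,0,0]], "rot": [[0,0,-7.6],[0,0,-7.6],[0,0,-7.6],[0,0,-7.6],[0,0,-7.6]], "jaw": 3.2}}

```text
t: 1.75
eef_pos: [0.2768, -0.5603, 0.2313]
orientation: [-0.0, 0.845, 0.534, -0.0]
contact_force: [-0.3, -0.0, 0.3]
gripper_width: 0.0322
finger_force: 0.0
```

Call:
{"op": "carry_out", "data": {"xyz": [[0,0,0],[0,0,0],[0,0,0],[3.7,1.6,0],[3.7,1.6,0]], "rot": [[0,0,-7.6],[0,0,-7.6],[0,0,-7.6],[0,0,0],[0,0,0]]}}

```text
t: 2.25
eef_pos: [0.3123, -0.4876, 0.2309]
orientation: [-0.0, 0.725, 0.688, 0.0]
contact_force: [1.0, -0.1, 0.1]
gripper_width: 0.0323
finger_force: 0.0
```

Call:
{"op": "carry_out", "data": {"xyz": [[3.7,1.6,0],[3.7,1.6,0],[3.7,1.6,0],[3.7,1.6,0],[3.7,1.6,0]], "rot": [[0,0,0],[0,0,0],[0,0,0],[0,0,0],[0,0,0]]}}

```text
t: 2.75
eef_pos: [0.4023, -0.3059, 0.2315]
orientation: [0.0, 0.725, 0.689, -0.0]
contact_force: [0.2, 0.2, 0.3]
gripper_width: 0.0317
finger_force: 0.0
```

Call:
{"op": "carry_out", "data": {"xyz": [[3.7,1.6,0],[3.7,1.6,0],[3.7,1.6,0],[3.9,-0.5,0],[3.9,-0.5,0]], "rot": [[0,0,0],[0,0,0],[0,0,0],[0,0,0],[0,0,0]]}}

```text
t: 3.25
eef_pos: [0.4494, -0.1189, 0.2312]
orientation: [-0.0, 0.725, 0.689, 0.0]
contact_force: [0.2, 0.7, 0.5]
gripper_width: 0.032
finger_force: 0.0
```

Call:
{"op": "carry_out", "data": {"xyz": [[3.9,-0.5,0],[3.9,-0.5,0],[3.9,-0.5,0],[3.9,-0.5,0],[3.9,-0.5,0]], "rot": [[0,0,0],[0,0,0],[0,0,0],[0,0,0],[0,0,0]]}}

```text
t: 3.75
eef_pos: [0.434, 0.0769, 0.2316]
orientation: [0.0, 0.725, 0.689, 0.0]
contact_force: [1.8, 0.1, -0.8]
gripper_width: 0.0319
finger_force: 0.0
```

Call:
{"op": "carry_out", "data": {"xyz": [[3.9,-0.5,0],[3.9,-0.5,0],[3.9,-0.5,0],[3.9,-0.5,0],[0,0,0]], "rot": [[0,0,0],[0,0,0],[0,0,0],[0,0,0],[0,0,0]]}}

```text
t: 4.25
eef_pos: [0.4211, 0.237, 0.2317]
orientation: [-0.001, 0.723, 0.691, 0.001]
contact_force: [-0.2, -0.5, -0.0]
gripper_width: 0.0321
finger_force: 0.0
```

Call:
{"op": "carry_out", "data": {"xyz": [[-0.4,-0.9,3],[0,0,4],[0,0,4],[0,0,3],[0,0,2]], "rot": [[0,0,0],[0,0,0],[0,0,0],[0,0,0],[0,0,0]]}}

```text
t: 4.75
eef_pos: [0.4124, 0.2279, 0.0693]
orientation: [-0.0, 0.725, 0.689, -0.001]
contact_force: [1.4, -0.1, 0.3]
gripper_width: 0.0318
finger_force: 0.0
```

Call:
{"op": "carry_out", "data": {"xyz": [[0,0,1.5],[0,0,1],[0,0,0.2],[0,0,0]], "rot": [[0,0,0],[0,0,0],[0,0,0],[0,0,0]]}}

```text
t: 5.15
eef_pos: [0.4133, 0.2289, 0.0447]
orientation: [0.0, 0.725, 0.689, 0.0]
contact_force: [-0.2, -0.5, 0.6]
gripper_width: 0.0318
finger_force: 0.0
```

```bash
python3 - <<'E'
from h import *
c=snap('side'); cv2.imwrite('pics/grip.png',cv2.resize(c['pixels'][200:380,130:370,::-1],None,fx=3,fy=3))
E
```

```text
(no output)
```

View pics/grip.png

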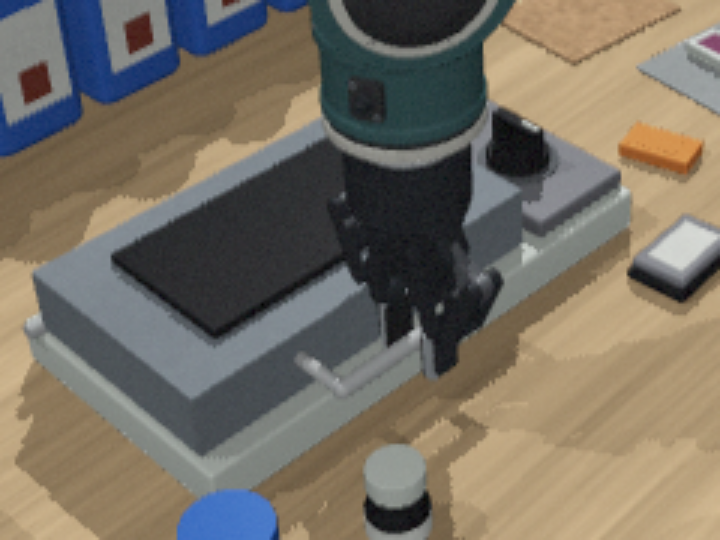

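The fingers straddle the handle bar at its middle (crop pixel 410,340) and nothing touches yet, so I'll close and start the arc.

Call:
{"op": "carry_out", "data": {"xyz": [[0,0,0],[0,0,0],[0,0,0],[0,0,0],[0,0,0]], "rot": [[0,0,0],[0,0,0],[0,0,0],[0,0,0],[0,0,0]], "jaw": 0}}

```text
t: 5.7
eef_pos: [0.4123, 0.2289, 0.045]
orientation: [0.0, 0.725, 0.689, -0.0]
contact_force: [-10.8, -0.8, 15.7]
gripper_width: 0.01
finger_force: 58.5
```

Call:
{"op": "carry_out", "data": {"xyz": [[0,0.3,-1.7],[0,0.4,-1.7],[0,0.6,-1.7]], "rot": [[0,0,0],[0,0,0],[0,0,0]]}}

```text
t: 6.0
eef_pos: [0.425, 0.2284, 0.096]
orientation: [-0.001, 0.725, 0.689, -0.001]
contact_force: [-0.4, 2.3, -4.4]
gripper_width: 0.01
finger_force: 58.3
```

```bash
python3 - <<'E'
from h import *
c=snap('side'); print(get_obs()['contact_force'],get_obs()['moment']);cv2.imwrite('pics/grip2.png',c['pixels'][150:400,100:450,::-1])
E
```

```text
[-17.22280565  -0.98953374  10.4918769 ] [-0.15967757  4.02684145  0.11596821]
```

View pics/grip2.png

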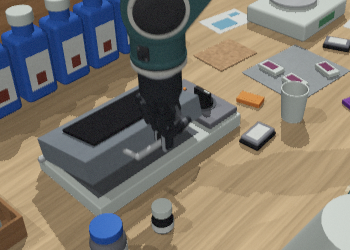

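The hood is lifting with the gripper on the handle (pixel 150,150), and the forces are moderate.

Call:
{"op": "carry_out", "data": {"xyz": [[0,0.7,-1.6],[0,0.8,-1.5],[0,1.0,-1.5],[0,1.1,-1.4],[0,1.2,-1.3]], "rot": [[0,0,0],[0,0,0],[0,0,0],[0,0,0],[0,0,0]]}}

```text
t: 6.55
eef_pos: [0.4715, 0.2263, 0.1693]
orientation: [-0.001, 0.724, 0.69, -0.002]
contact_force: [-17.9, 2.0, 11.9]
gripper_width: 0.0095
finger_force: 58.9
```

Call:
{"op": "carry_out", "data": {"xyz": [[0,1.3,-1.2],[0,1.4,-1.1]], "rot": [[0,0,0],[0,0,0]]}}

```text
t: 6.75
eef_pos: [0.4986, 0.2252, 0.193]
orientation: [-0.001, 0.724, 0.69, -0.002]
contact_force: [6.4, 4.1, -10.8]
gripper_width: 0.0099
finger_force: 58.7
```

```bash
python3 - <<'E'
from h import *
o=get_obs();print(o['eef_pos'],o['contact_force'],o['moment'],o['gripper_width'])
E
```

```text
[0.49860028 0.22518548 0.192974  ] [  6.3560533    4.11532684 -10.82971335] [ 0.43150026 -1.56472243 -0.02088559] 0.009902282533536788
```

Call:
{"op": "carry_out", "data": {"xyz": [[0,1.5,-0.9],[0,1.5,-0.8],[0,1.6,-0.7],[0,1.6,-0.6],[0,1.7,-0.4]], "rot": [[0,0,0],[0,0,0],[0,0,0],[0,0,0],[0,0,0]]}}

```text
t: 7.25
eef_pos: [0.58, 0.2215, 0.2268]
orientation: [-0.0, 0.724, 0.689, 0.001]
contact_force: [-4.3, 1.2, 16.2]
gripper_width: 0.0098
finger_force: 63.4
```

Call:
{"op": "carry_out", "data": {"xyz": [[0,1.7,-0.3],[0,1.7,-0.1],[0,1.7,0],[0,1.2,0.1]], "rot": [[0,0,0],[0,0,0],[0,0,0],[0,0,0]]}}

```text
t: 7.65
eef_pos: [0.6435, 0.2187, 0.2296]
orientation: [-0.001, 0.724, 0.689, 0.001]
contact_force: [-0.6, 6.7, 5.7]
gripper_width: 0.0098
finger_force: 64.1
```

Call:
{"op": "carry_out", "data": {"xyz": [[0,0.8,0.1],[0,0.7,0.1],[0,0.7,0.1]], "rot": [[0,0,0],[0,0,0],[0,0,0]]}}

```text
t: 7.95
eef_pos: [0.6649, 0.2176, 0.2267]
orientation: [-0.0, 0.724, 0.689, 0.001]
contact_force: [0.9, 7.3, 1.5]
gripper_width: 0.0097
finger_force: 62.5
```

```bash
python3 - <<'E'
from h import *
o=get_obs();print(o['eef_pos'],o['contact_force'],o['moment'],o['gripper_width'])
c=snap('side'); cv2.imwrite('pics/open.png',c['pixels'][80:400,50:450,::-1])
E
```

```text
[0.66494744 0.21763546 0.22670584] [0.93640832 7.25512223 1.53841442] [ 1.45204615  0.12803455 -0.03687209] 0.009747399565316077
```

View pics/open.png

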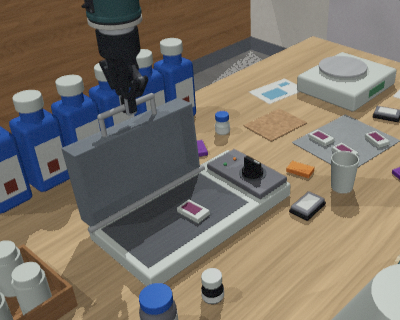

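The hood stands open, and the done tile shows on the bed (crop pixel 195,210). I'll nudge the hood to its stop and feel for it.

Call:
{"op": "carry_out", "data": {"xyz": [[0,0.3,0.1],[0,0.2,0.0],[0,0,0]], "rot": [[0,0,0],[0,0,0],[0,0,0]]}}

```text
t: 8.3
eef_pos: [0.6668, 0.2176, 0.2263]
orientation: [-0.002, 0.724, 0.69, -0.001]
contact_force: [-31.2, -1.7, 24.5]
gripper_width: 0.0097
finger_force: 65.4
```

Call:
{"op": "carry_out", "data": {"xyz": [[0,0,0],[0,0,0],[0,0,0]], "rot": [[0,0,0],[0,0,0],[0,0,0]], "jaw": 3.2}}

```text
t: 8.6
eef_pos: [0.6699, 0.2154, 0.2245]
orientation: [0.0, 0.725, 0.689, 0.0]
contact_force: [0.5, 0.0, 1.0]
gripper_width: 0.0321
finger_force: 0.0
```

Call:
{"op": "carry_out", "data": {"xyz": [[0,0,-2],[0,0,-3],[0,0,-3],[-3,-4,0],[-3,-4,0]], "rot": [[0,0,0],[0,0,0],[0,0,0],[0,0,0],[0,0,0]]}}

```text
t: 9.1
eef_pos: [0.5862, 0.1599, 0.3044]
orientation: [-0.0, 0.725, 0.689, 0.001]
contact_force: [0.4, -0.3, 1.3]
gripper_width: 0.032
finger_force: 0.0
```

Call:
{"op": "carry_out", "data": {"xyz": [[-4,-3,0],[-4,-3,0],[-4,0,0],[-4,0,0],[-4,0,0]], "rot": [[0,0,0],[0,0,0],[0,0,0],[0,0,0],[0,0,0]]}}

```text
t: 9.6
eef_pos: [0.5163, -0.0387, 0.3047]
orientation: [0.001, 0.725, 0.689, 0.0]
contact_force: [1.6, -0.7, -0.3]
gripper_width: 0.032
finger_force: 0.0
```

```bash
python3 - <<'E'
from h import *
o=get_obs();print(o['eef_pos'],o['contact_force'])
c=snap('top','top1'); 
print('board',*tiles(c,reg=(.33,.6,-.42,-.19)),sep='\n')
print('bed',*tiles(c,(.041,.056),reg=(.44,.62,.08,.38)),sep='\n')
P=cloud(c);m=(P[...,2]>.15)&(P[...,0]>.6)&(P[...,1]>.1);print('open hood top',rect(P,m))
hh=(P[...,2]>.225)&(P[...,2]<.27)&(P[...,0]>.6)&(P[...,1]>.1);print(rect(P,hh))
print(find(c,'top','tile0'))
E
```

```text
[ 0.51628777 -0.03873354  0.30474083] [ 1.62305788 -0.70016158 -0.30334097]
board
{'c': (0.511, -0.2517), 'size': (67, 39), 'ang': -5.5, 'n': 419, 'z': np.float64(0.0154)}
{'c': (0.4251, -0.2367), 'size': (61, 39), 'ang': -9.7, 'n': 417, 'z': np.float64(0.0155)}
{'c': (0.3953, -0.3428), 'size': (65, 42), 'ang': -21.0, 'n': 436, 'z': np.float64(0.0153)}
bed
{'c': (0.5168, 0.1986), 'size': (61, 39), 'ang': 0.1, 'n': 421, 'z': np.float64(0.0476)}
open hood top {'c': (0.7787, 0.276), 'size': (354, 292), 'ang': 89.5, 'n': 8409, 'z': np.float64(0.2028)}
{'c': (0.7866, 0.2682), 'size': (333, 262), 'ang': 89.7, 'n': 1307, 'z': np.float64(0.2275)}
[(0.9, [0.509, -0.248, 0.012], [418.0, 254.0]), (0.62, [0.396, -0.339, 0.011], [460.0, 302.0]), (0.61, [0.259, -0.241, 0.011], [420.0, 364.0]), (0.57, [0.424, -0.236, 0.017], [415.0, 291.0])]
```

View pics/top1.png

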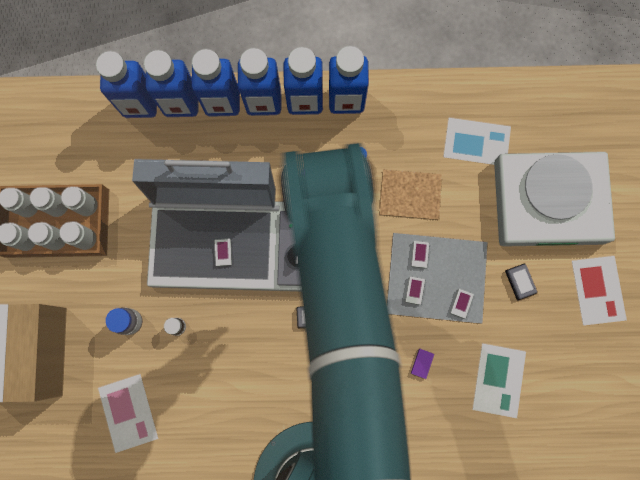

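```bash
cat >> h.py <<'E'
def pca(c,reg,zr):
    "blob centre/axis by weighted moments"
    P=cloud(c);z=P[...,2];m=(z>zr[0])&(z<zr[1])&(P[...,0]>reg[0])&(P[...,0]<reg[1])&(P[...,1]>reg[2])&(P[...,1]<reg[3])
    n,l,s,_=cv2.connectedComponentsWithStats(m.astype(np.uint8)); out=[]
    for i in range(1,n):
        if s[i,4]<150: continue
        q=P[l==i][:,:2]; e,V=np.linalg.eigh(np.cov(q.T)); a=V[:,1]
        out.append((q.mean(0).round(4).tolist(),round((np.degrees(np.arctan2(a[1],a[0]))+90)%180-90,1),(np.sqrt(12*e[::-1])*1000).round().tolist()))
    return out
E
python3 - <<'E'
from h import *
c=snap('top')
print(pca(c,(.33,.6,-.42,-.19),(.008,.03)))
print(pca(c,(.44,.62,.08,.38),(.041,.056)))
P=cloud(c);h=cv2.cvtColor(c['pixels'],cv2.COLOR_RGB2HSV);m=(np.abs(P[...,0]-.65)<.09)&(np.abs(P[...,1]+.235)<.1)
v=c['pixels'].astype(int); k=m&(h[...,2]<175)&(h[...,1]>100); print(rect(P,cv2.morphologyEx(k.astype(np.uint8),cv2.MORPH_OPEN,np.ones((5,5)))>0))
print(P[194,410],P[194,381],P[194,440],P[170,410],P[219,410])
o=get_obs();print(o['q'].round(2))
E
```

```text
[([0.5084, -0.251], np.float64(-7.1), [62.0, 36.0]), ([0.4251, -0.2357], np.float64(-11.6), [60.0, 37.0]), ([0.393, -0.3411], np.float64(-22.3), [61.0, 38.0])]
[([0.5161, 0.1991], np.float64(3.8), [60.0, 37.0])]
{'c': (0.6438, -0.2433), 'size': (145, 97), 'ang': 69.8, 'n': 781, 'z': np.float64(0.004)}
[ 0.65330679 -0.23525952  0.00446307] [ 0.5029792  -0.10684379  0.62847892] [ 0.65154554 -0.30551407  0.00588329] [ 0.71375962 -0.23862623 -0.00306972] [ 0.59294158 -0.23268703  0.00611396]
[ 0.59  0.21 -0.65  1.77  0.14  1.21 -0.16]
```

Call:
{"op": "carry_out", "data": {"xyz": [[0,0,0],[0,0,0],[0,0,0],[0,0,0],[0,0,0]], "rot": [[0,0,-8],[0,0,-8],[0,0,-8],[0,0,-8],[0,0,-8]], "jaw": 5.2}}

```text
t: 10.25
eef_pos: [0.5168, -0.0359, 0.3044]
orientation: [0.0, 0.442, 0.897, 0.0]
contact_force: [-0.1, -0.0, 0.9]
gripper_width: 0.0516
finger_force: 0.0
```

Call:
{"op": "carry_out", "data": {"xyz": [[0,0,0],[0,0,0],[0,0,0],[0,0,0],[0,0,0]], "rot": [[0,0,-8],[0,0,-8],[0,0,-8],[0,0,-8],[0,0,-8]]}}

```text
t: 10.75
eef_pos: [0.5168, -0.0358, 0.3044]
orientation: [0.0, 0.109, 0.994, 0.0]
contact_force: [0.4, -0.6, 0.6]
gripper_width: 0.0521
finger_force: 0.0
```

Call:
{"op": "carry_out", "data": {"xyz": [[0,0,0],[0,0,0],[-0.3,4,0],[-0.3,4,0],[-0.3,4,0]], "rot": [[0,0,-8],[0,0,-8],[0,0,0],[0,0,0],[0,0,0]]}}

```text
t: 11.25
eef_pos: [0.519, 0.0856, 0.3045]
orientation: [0.0, -0.027, 1.0, 0.0]
contact_force: [-0.1, -0.7, 0.4]
gripper_width: 0.0517
finger_force: 0.0
```

Call:
{"op": "carry_out", "data": {"xyz": [[-0.3,4,0],[-0.3,4,0],[-0.2,3.8,0],[0,0,0]], "rot": [[0,0,0],[0,0,0],[0,0,0],[0,0,0]]}}

```text
t: 11.65
eef_pos: [0.5191, 0.208, 0.3047]
orientation: [-0.0, -0.031, 1.0, 0.001]
contact_force: [0.1, -0.1, -1.0]
gripper_width: 0.0521
finger_force: 0.0
```

```bash
python3 - <<'E'
from h import *
o=get_obs(); M=R.from_quat(o['orientation'],scalar_first=True).as_matrix();print(np.degrees(np.arctan2(M[1,1],M[0,1])),local((.5161,.1991,.05)),o['q'].round(2))
E
```

```text
93.53868688605017 [ 0.35 -0.94 25.46] [ 0.32  0.37 -0.96  1.67  0.32  1.27  0.93]
```

Call:
{"op": "carry_out", "data": {"xyz": [[0.3,-0.9,4],[0,0,4.5],[0,0,4.5],[0,0,4.5],[0,0,3.5]], "rot": [[0,0,0],[0,0,0],[0,0,0],[0,0,0],[0,0,0]]}}

```text
t: 12.15
eef_pos: [0.5175, 0.1926, 0.092]
orientation: [-0.001, -0.027, 1.0, 0.0]
contact_force: [1.5, -0.7, -0.1]
gripper_width: 0.052
finger_force: 0.0
```

Call:
{"op": "carry_out", "data": {"xyz": [[0,0,2.5],[0,0,1.5],[0,0,1],[0,0,0.5],[0,0,0]], "rot": [[0,0,0],[0,0,0],[0,0,0],[0,0,0],[0,0,0]]}}

```text
t: 12.65
eef_pos: [0.5186, 0.1927, 0.0396]
orientation: [0.0, -0.027, 1.0, 0.0]
contact_force: [-0.2, 0.7, -0.2]
gripper_width: 0.0522
finger_force: 0.0
```

Call:
{"op": "carry_out", "data": {"xyz": [[0.2,0.6,0],[0,0,0.2],[0,0,0.1],[0,0,0.1],[0,0,0]], "rot": [[0,0,0],[0,0,0],[0,0,0],[0,0,0],[0,0,0]]}}

```text
t: 13.15
eef_pos: [0.516, 0.1983, 0.0352]
orientation: [-0.0, -0.027, 1.0, -0.0]
contact_force: [0.9, -0.2, 1.9]
gripper_width: 0.0524
finger_force: 0.0
```

Call:
{"op": "carry_out", "data": {"xyz": [[0,0,0.1],[0,0,0]], "rot": [[0,0,0],[0,0,0]]}}

```text
t: 13.35
eef_pos: [0.516, 0.1984, 0.0342]
orientation: [-0.0, -0.027, 1.0, 0.0]
contact_force: [-0.0, -0.4, 0.4]
gripper_width: 0.0522
finger_force: 0.0
```

Call:
{"op": "carry_out", "data": {"xyz": [[0,0,0.1],[0,0,0]], "rot": [[0,0,0],[0,0,0]]}}

```text
t: 13.55
eef_pos: [0.516, 0.1984, 0.0332]
orientation: [-0.0, -0.027, 1.0, 0.0]
contact_force: [-0.0, 0.5, -0.1]
gripper_width: 0.0522
finger_force: 0.0
```

Call:
{"op": "carry_out", "data": {"xyz": [[0,0,-0.1],[0,0,0],[0,0,0],[0,0,0],[0,0,0]], "rot": [[0,0,0],[0,0,0],[0,0,0],[0,0,0],[0,0,0]], "jaw": 2.5}}

```text
t: 14.05
eef_pos: [0.516, 0.1985, 0.0347]
orientation: [0.0, -0.027, 1.0, -0.0]
contact_force: [-2.6, -1.1, 7.8]
gripper_width: 0.0345
finger_force: 60.3
```

Call:
{"op": "carry_out", "data": {"xyz": [[0,0,-0.5],[0,0,-1.5],[0,0,-2],[0,0,0]], "rot": [[0,0,0],[0,0,0],[0,0,0],[0,0,0]]}}

```text
t: 14.45
eef_pos: [0.5172, 0.1991, 0.0773]
orientation: [0.002, -0.027, 1.0, 0.001]
contact_force: [-0.9, 0.2, 0.4]
gripper_width: 0.0346
finger_force: 60.0
```

```bash
python3 - <<'E'
from h import *
c=snap('side'); cv2.imwrite('pics/lift.png',cv2.resize(c['pixels'][180:340,180:380,::-1],None,fx=3,fy=3))
print(local((.652,-.235,.2)),get_obs()['q'].round(2))
E
```

```text
[-11.2  -44.03 -12.39] [ 0.18  0.63 -0.78  1.89  0.58  0.86  0.73]
```

View pics/lift.png

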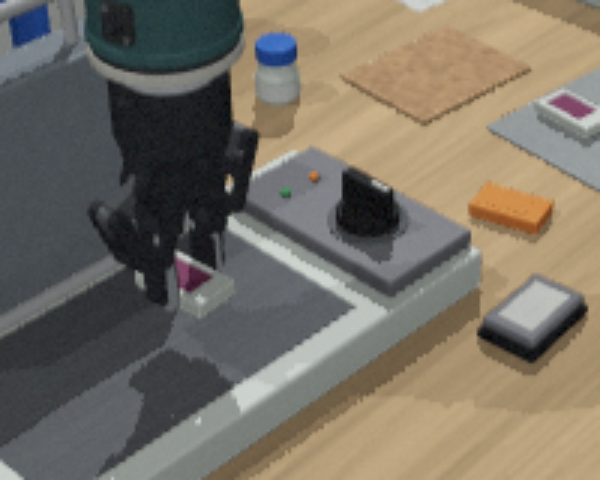

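The tile is held level (crop 195,280), with the swatch up.

Call:
{"op": "carry_out", "data": {"xyz": [[0,0,-4],[0,0,-4],[0,0,-4],[-1,-4,0],[-1,-4,0]], "rot": [[0,0,0],[0,0,0],[0,0,0],[0,0,0],[0,0,0]]}}

```text
t: 15.0
eef_pos: [0.5407, 0.1193, 0.1955]
orientation: [0.001, -0.028, 1.0, -0.0]
contact_force: [1.1, -0.8, -1.4]
gripper_width: 0.0339
finger_force: 60.3
```

Call:
{"op": "carry_out", "data": {"xyz": [[-1,-4,0],[-1,-4,0],[-1,-4,0],[-1,-4,0],[-1,-4,0]], "rot": [[0,0,0],[0,0,0],[0,0,0],[0,0,0],[0,0,0]]}}

```text
t: 15.5
eef_pos: [0.601, -0.0792, 0.1942]
orientation: [-0.0, -0.027, 1.0, -0.0]
contact_force: [0.1, 0.9, -0.7]
gripper_width: 0.0342
finger_force: 60.3
```

Call:
{"op": "carry_out", "data": {"xyz": [[-1,-4,0],[-1,-4,0],[-1,-4,0],[-1,-4,0],[0,0,0]], "rot": [[0,0,0],[0,0,0],[0,0,0],[0,0,0],[0,0,0]]}}

```text
t: 16.0
eef_pos: [0.6492, -0.2416, 0.1929]
orientation: [-0.001, -0.023, 1.0, -0.001]
contact_force: [0.0, 0.6, -0.7]
gripper_width: 0.0341
finger_force: 60.2
```

```bash
python3 - <<'E'
from h import *
print(local((.652,-.235,.004)),get_obs()['q'].round(2))
E
```

```text
[-0.33  0.67 18.89] [ 0.8   0.69 -0.76  1.44  0.49  1.21  1.59]
```

Call:
{"op": "carry_out", "data": {"xyz": [[-0.3,0.6,4],[0,0,4],[0,0,4],[0,0,3],[0,0,2]], "rot": [[0,0,0],[0,0,0],[0,0,0],[0,0,0],[0,0,0]]}}

```text
t: 16.5
eef_pos: [0.6511, -0.2285, 0.0216]
orientation: [-0.001, -0.027, 1.0, 0.001]
contact_force: [-0.2, -0.3, -0.3]
gripper_width: 0.0343
finger_force: 60.3
```

Call:
{"op": "carry_out", "data": {"xyz": [[0,0,0.7],[0,0,0.4],[0,0,0.2],[0,0,0]], "rot": [[0,0,0],[0,0,0],[0,0,0],[0,0,0]]}}

```text
t: 16.9
eef_pos: [0.6528, -0.229, 0.0123]
orientation: [0.001, -0.027, 1.0, -0.0]
contact_force: [-0.4, 0.2, -0.9]
gripper_width: 0.0343
finger_force: 60.3
```

Call:
{"op": "carry_out", "data": {"xyz": [[0,0,0.2],[0,0,0.1],[0,0,0]], "rot": [[0,0,0],[0,0,0],[0,0,0]]}}

```text
t: 17.2
eef_pos: [0.6522, -0.2289, 0.0084]
orientation: [0.0, -0.027, 1.0, -0.0]
contact_force: [-0.0, -0.0, -0.3]
gripper_width: 0.0346
finger_force: 60.3
```

Call:
{"op": "carry_out", "data": {"xyz": [[0,0,0.2],[0,0,0.1],[0,0,0.1],[0,0,0]], "rot": [[0,0,0],[0,0,0],[0,0,0],[0,0,0]]}}

```text
t: 17.6
eef_pos: [0.6521, -0.2288, 0.0041]
orientation: [-0.0, -0.027, 1.0, 0.0]
contact_force: [-0.7, 0.5, -0.6]
gripper_width: 0.0343
finger_force: 60.3
```

Call:
{"op": "carry_out", "data": {"xyz": [[0,0,0],[0,0,0],[0,0,0]], "rot": [[0,0,0],[0,0,0],[0,0,0]], "jaw": 5.4}}

```text
t: 17.9
eef_pos: [0.6523, -0.2288, 0.0043]
orientation: [0.0, -0.027, 1.0, 0.0]
contact_force: [0.3, 0.6, 1.2]
gripper_width: 0.054
finger_force: 0.0
```

Call:
{"op": "carry_out", "data": {"xyz": [[0,0,-2],[0,0,-4],[0,0,-4],[3,-0.5,-3],[4,0,0]], "rot": [[0,0,0],[0,0,0],[0,0,0],[0,0,4],[0,0,6]]}}

```text
t: 18.4
eef_pos: [0.5847, -0.2351, 0.1396]
orientation: [0.003, 0.062, 0.998, -0.001]
contact_force: [0.4, -0.4, 0.1]
gripper_width: 0.0541
finger_force: 0.0
```

```bash
python3 - <<'E'
from h import *
o=get_obs();M=R.from_quat(o['orientation'],scalar_first=True).as_matrix();print(o['eef_pos'],np.degrees(np.arctan2(M[1,1],M[0,1])),o['q'].round(2))
for n in ('side','top'):
    c=snap(n); print(n,pca(c,(.55,.75,-.33,-.15),(.0095,.03)),pca(c,(.33,.56,-.42,-.19),(.008,.03)))
c=eyes.capture('side');cv2.imwrite('pics/mat.png',cv2.resize(c['pixels'][150:290,260:500,::-1],None,fx=3,fy=3))
E
```

```text
[ 0.58467417 -0.23507227  0.13958291] 82.94721427134822 [ 0.86  0.63 -0.73  1.67  0.48  1.03  1.41]
side [([0.6481, -0.2237], np.float64(3.4), [63.0, 39.0])] [([0.5043, -0.2457], np.float64(-5.3), [63.0, 39.0]), ([0.3898, -0.3361], np.float64(-19.3), [64.0, 39.0])]
top [] [([0.5079, -0.2505], np.float64(-7.0), [61.0, 37.0]), ([0.4247, -0.2357], np.float64(-12.2), [62.0, 37.0])]
```

View pics/mat.png

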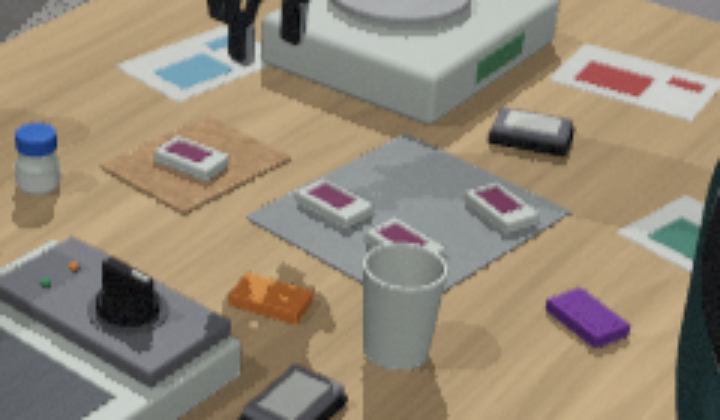

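The done tile lies flat on the mat (crop 190,158). Next is waiting tile A.

```bash
python3 - <<'E'
from h import *
print(local((.508,-.2508,.003)))
E
```

```text
[ 7.08 -2.37 13.33]
```

Call:
{"op": "carry_out", "data": {"xyz": [[4,-1.2,0],[3,-1.2,0],[0,0,4],[0,0,4],[0,0,3]], "rot": [[0,0,0],[0,0,0],[0,0,0],[0,0,0],[0,0,0]]}}

```text
t: 19.05
eef_pos: [0.5105, -0.2503, 0.0232]
orientation: [0.0, 0.06, 0.998, -0.0]
contact_force: [0.3, 0.0, 0.4]
gripper_width: 0.0538
finger_force: 0.0
```

Call:
{"op": "carry_out", "data": {"xyz": [[0,0,1.5],[0,0,0.4],[0,0,0.2],[0,0,0.1],[0,0,0]], "rot": [[0,0,0],[0,0,0],[0,0,0],[0,0,0],[0,0,0]]}}

```text
t: 19.55
eef_pos: [0.5108, -0.2505, 0.0033]
orientation: [0.001, 0.06, 0.998, -0.0]
contact_force: [-0.7, -0.3, 0.1]
gripper_width: 0.0537
finger_force: 0.0
```

```bash
python3 - <<'E'
from h import *
print(local((.508,-.2508,.003)))
E
```

```text
[ 0.27 -0.06  0.03]
```

Call:
{"op": "carry_out", "data": {"xyz": [[0.2,0,0],[0,0,0],[0,0,0],[0,0,0],[0,0,-1]], "rot": [[0,0,0],[0,0,0],[0,0,0],[0,0,0],[0,0,0]], "jaw": 2.5}}

```text
t: 20.05
eef_pos: [0.5076, -0.2499, 0.0122]
orientation: [-0.001, 0.06, 0.998, 0.0]
contact_force: [0.1, 0.5, 0.3]
gripper_width: 0.0343
finger_force: 60.5
```

Call:
{"op": "carry_out", "data": {"xyz": [[0,0,-3],[0,0,-4],[0,0,-4],[0,0,-4],[0,2,-3]], "rot": [[0,0,0],[0,0,0],[0,0,0],[0,0,0],[0,0,-4.4]]}}

```text
t: 20.55
eef_pos: [0.5104, -0.232, 0.1952]
orientation: [0.001, 0.023, 1.0, -0.001]
contact_force: [-0.4, 0.3, -0.4]
gripper_width: 0.0344
finger_force: 60.6
```

Call:
{"op": "carry_out", "data": {"xyz": [[0,4,0],[0,4,0],[0,4,0],[0,4,0],[0,4,0]], "rot": [[0,0,0],[0,0,0],[0,0,0],[0,0,0],[0,0,0]]}}

```text
t: 21.05
eef_pos: [0.5191, -0.0288, 0.193]
orientation: [0.0, 0.022, 1.0, -0.0]
contact_force: [0.8, -0.7, 0.2]
gripper_width: 0.0343
finger_force: 60.6
```

Call:
{"op": "carry_out", "data": {"xyz": [[0,4,0],[0,4,0],[0,4,0],[0,4,0],[0,4,0]], "rot": [[0,0,0],[0,0,0],[0,0,0],[0,0,0],[0,0,0]]}}

```text
t: 21.55
eef_pos: [0.5279, 0.171, 0.193]
orientation: [0.0, 0.022, 1.0, -0.0]
contact_force: [1.0, 0.3, -0.3]
gripper_width: 0.0345
finger_force: 60.6
```

Call:
{"op": "carry_out", "data": {"xyz": [[0,4,0],[0,4,0],[0,4,0],[0,0,0]], "rot": [[0,0,0],[0,0,0],[0,0,0],[0,0,0]]}}

```text
t: 21.95
eef_pos: [0.5316, 0.2951, 0.1933]
orientation: [-0.0, 0.019, 1.0, 0.002]
contact_force: [-0.2, -1.4, -0.2]
gripper_width: 0.0343
finger_force: 60.6
```

```bash
cat >>h.py <<'E'
def st():
    o=get_obs();M=R.from_quat(o['orientation'],scalar_first=True).as_matrix();print('yang',np.degrees(np.arctan2(M[1,1],M[0,1])).round(1),'q',o['q'].round(2),o['contact_force'].round(1),o['gripper_width'])
E
python3 - <<'E'
from h import *
st();print(local((.541,.3062,.035)))
c=snap('side'); print(pca(c,(.33,.6,-.42,-.19),(.008,.03)),pca(c,(.55,.75,-.33,-.15),(.0095,.03)))
E
```

```text
yang 87.9 q [ 0.08  0.57 -0.88  1.67  0.48  1.12  0.6 ] [-0.2 -1.4 -0.2] 0.03426368251293057
[-0.91  1.09 15.83]
[([0.3887, -0.3359], np.float64(-19.8), [65.0, 39.0])] [([0.6482, -0.2237], np.float64(3.0), [63.0, 40.0])]
```

Call:
{"op": "carry_out", "data": {"xyz": [[-0.8,0.9,3],[0,0,4],[0,0,4],[0,0,2.5],[0,0,1]], "rot": [[0,0,0],[0,0,0],[0,0,0],[0,0,0],[0,0,0]]}}

```text
t: 22.5
eef_pos: [0.5411, 0.2963, 0.0454]
orientation: [-0.001, 0.022, 1.0, -0.001]
contact_force: [-0.1, 0.1, 0.2]
gripper_width: 0.034
finger_force: 60.6
```

Call:
{"op": "carry_out", "data": {"xyz": [[0,0,0.5],[0,0,0.2],[0,0,0.2],[0,0,0]], "rot": [[0,0,0],[0,0,0],[0,0,0],[0,0,0]]}}

```text
t: 22.9
eef_pos: [0.5422, 0.2981, 0.0391]
orientation: [0.001, 0.022, 1.0, 0.0]
contact_force: [0.1, 0.3, -0.1]
gripper_width: 0.0344
finger_force: 60.6
```

```bash
python3 - <<'E'
from h import *
st();print(local((.541,.3062,.035)))
E
```

```text
yang 87.5 q [-0.02  0.77 -0.74  1.74  0.65  0.89  0.48] [ 0.1  0.3 -0.1] 0.034443753790846125
[0.16 0.8  0.41]
```

Call:
{"op": "carry_out", "data": {"xyz": [[0.1,0.8,0],[0,0,0.2],[0,0,0.1],[0,0,0]], "rot": [[0,0,0],[0,0,0],[0,0,0],[0,0,0]]}}

```text
t: 23.3
eef_pos: [0.541, 0.3063, 0.0353]
orientation: [-0.0, 0.022, 1.0, 0.0]
contact_force: [-0.8, 1.5, 1.0]
gripper_width: 0.0344
finger_force: 60.7
```

Call:
{"op": "carry_out", "data": {"xyz": [[0,0,0],[0,0,0],[0,0,0],[0,0,-1.5],[0,0,-3]], "rot": [[0,0,0],[0,0,0],[0,0,0],[0,0,0],[0,0,0]], "jaw": 5.4}}

```text
t: 23.8
eef_pos: [0.5402, 0.3055, 0.08]
orientation: [-0.001, 0.022, 1.0, -0.001]
contact_force: [-0.2, -0.5, 0.7]
gripper_width: 0.054
finger_force: 0.0
```

Call:
{"op": "carry_out", "data": {"xyz": [[0,0,-4],[0,0,-4],[0,-2,-3],[0.5,-4,0],[0.5,-4,0]], "rot": [[0,0,0],[0,0,0],[0,0,0],[0,0,0],[0,0,0]]}}

```text
t: 24.3
eef_pos: [0.5265, 0.2061, 0.1921]
orientation: [0.001, 0.021, 1.0, 0.0]
contact_force: [2.4, -0.1, -0.8]
gripper_width: 0.054
finger_force: 0.0
```

Call:
{"op": "carry_out", "data": {"xyz": [[0.8,-4,0],[0.8,-4,0],[0.8,-4,0],[0.8,-4,0],[0.8,-4,0]], "rot": [[0,0,0],[0,0,0],[0,0,0],[0,0,0],[0,0,0]]}}

```text
t: 24.8
eef_pos: [0.4774, 0.0072, 0.1912]
orientation: [0.0, 0.022, 1.0, -0.0]
contact_force: [1.4, -0.8, -0.3]
gripper_width: 0.0538
finger_force: 0.0
```

Call:
{"op": "carry_out", "data": {"xyz": [[0.8,-4,0],[0.8,-4,0],[0.8,-4,0],[0.8,-4,0],[0,0,0]], "rot": [[0,0,0],[0,0,0],[0,0,0],[0,0,5],[0,0,4.6]]}}

```text
t: 25.3
eef_pos: [0.4376, -0.1547, 0.1909]
orientation: [-0.0, 0.11, 0.994, -0.001]
contact_force: [0.2, 1.5, 0.2]
gripper_width: 0.0541
finger_force: 0.0
```

```bash
python3 - <<'E'
from h import *
st()
c=snap('top'); print('board',pca(c,(.33,.6,-.42,-.19),(.008,.03)),'mat',pca(c,(.57,.75,-.33,-.15),(.0095,.03)),'bed',pca(c,(.44,.62,.08,.38),(.041,.056)))
print(local((.4248,-.2358,.003)))
E
```

```text
yang 77.3 q [ 1.04  0.27 -0.87  2.02  0.26  0.96  1.39] [0.2 1.5 0.2] 0.05405231368718449
board [([0.3935, -0.3416], np.float64(-21.6), [61.0, 38.0])] mat [([0.6516, -0.2283], np.float64(2.7), [61.0, 37.0])] bed [([0.5414, 0.3049], np.float64(-1.5), [61.0, 38.0])]
[-0.53 -8.44 18.81]
```

Call:
{"op": "carry_out", "data": {"xyz": [[-0.3,-4.2,0],[-0.2,-4.1,0],[0,0,4],[0,0,4],[0,0,3]], "rot": [[0,0,0],[0,0,0],[0,0,0],[0,0,0],[0,0,0]]}}

```text
t: 25.85
eef_pos: [0.4264, -0.2314, 0.0791]
orientation: [-0.0, 0.104, 0.995, 0.0]
contact_force: [0.8, -0.4, 0.5]
gripper_width: 0.0538
finger_force: 0.0
```

```bash
python3 - <<'E'
from h import *
st();print(local((.4248,-.2358,.003)))
c=snap('side');print(pca(c,(.33,.6,-.42,-.17),(.008,.03)));cv2.imwrite('pics/b.png',cv2.resize(c['pixels'][180:300,330:480,::-1],None,fx=4,fy=4))
E
```

```text
yang 78.0 q [ 1.03  0.49 -0.72  2.06  0.46  0.76  1.39] [ 0.8 -0.4  0.5] 0.05382120978940454
[ 0.06 -0.47  7.61]
[([0.3899, -0.3358], np.float64(-18.4), [64.0, 40.0])]
```

View pics/b.png

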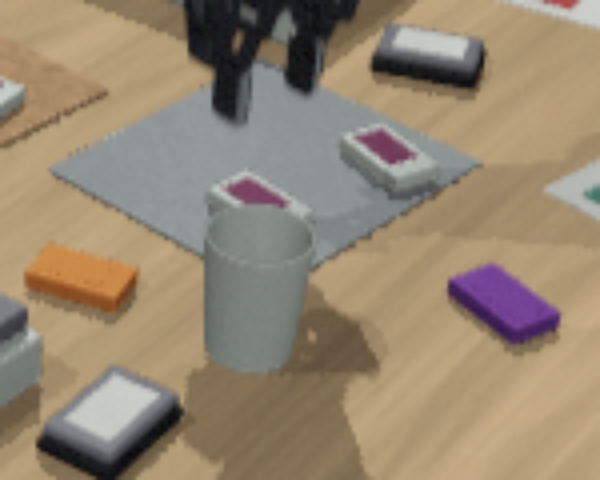

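Tile B is still on the board behind the cup (crop 255,195), so I'll go down on it.

Call:
{"op": "carry_out", "data": {"xyz": [[0,-0.4,2],[0,0,3],[0,0,1.8],[0,0,0.5],[0,0,0.2]], "rot": [[0,0,0],[0,0,0],[0,0,0],[0,0,0],[0,0,0]]}}

```text
t: 26.4
eef_pos: [0.4264, -0.2357, 0.0062]
orientation: [0.0, 0.105, 0.994, -0.0]
contact_force: [-0.1, 0.5, 0.6]
gripper_width: 0.054
finger_force: 0.0
```

Call:
{"op": "carry_out", "data": {"xyz": [[0,0,0.1],[0,0,0],[0,0,0],[0,0,0],[0,0,0]], "rot": [[0,0,0],[0,0,0],[0,0,0],[0,0,0],[0,0,0]], "jaw": 2.5}}

```text
t: 26.9
eef_pos: [0.4264, -0.2362, 0.0057]
orientation: [0.001, 0.105, 0.994, -0.0]
contact_force: [-1.7, 2.6, 9.9]
gripper_width: 0.0344
finger_force: 59.2
```

Call:
{"op": "carry_out", "data": {"xyz": [[0,0,-1],[0,0,-3],[0,0,-4],[0,0,-4],[0,0,-4]], "rot": [[0,0,0],[0,0,0],[0,0,0],[0,0,0],[0,0,0]]}}

```text
t: 27.4
eef_pos: [0.4255, -0.2356, 0.1669]
orientation: [0.0, 0.105, 0.994, -0.0]
contact_force: [-0.3, -1.0, 0.0]
gripper_width: 0.0339
finger_force: 60.5
```

Call:
{"op": "carry_out", "data": {"xyz": [[0,0,-3],[0,0,0],[-0.8,3.9,0],[-0.8,3.9,0],[-0.8,3.9,0]], "rot": [[0,0,-5],[0,0,-4.6],[0,0,0],[0,0,0],[0,0,0]]}}

```text
t: 27.9
eef_pos: [0.4548, -0.1188, 0.1955]
orientation: [0.0, 0.022, 1.0, -0.0]
contact_force: [0.5, -0.0, -0.9]
gripper_width: 0.0337
finger_force: 60.5
```

Call:
{"op": "carry_out", "data": {"xyz": [[-0.8,3.9,0],[-0.8,3.9,0],[-0.8,3.9,0],[-0.8,3.9,0],[-0.8,3.9,0]], "rot": [[0,0,0],[0,0,0],[0,0,0],[0,0,0],[0,0,0]]}}

```text
t: 28.4
eef_pos: [0.5033, 0.0745, 0.1955]
orientation: [0.0, 0.022, 1.0, -0.0]
contact_force: [0.5, -0.8, 0.5]
gripper_width: 0.034
finger_force: 60.5
```

Call:
{"op": "carry_out", "data": {"xyz": [[-0.8,3.9,0],[-0.7,3.9,0],[-0.7,3.9,0],[-0.7,3.9,0],[0,0,0]], "rot": [[0,0,0],[0,0,0],[0,0,0],[0,0,0],[0,0,0]]}}

```text
t: 28.9
eef_pos: [0.5382, 0.2331, 0.1959]
orientation: [0.0, 0.019, 1.0, 0.002]
contact_force: [-0.0, -0.7, -0.2]
gripper_width: 0.0341
finger_force: 60.5
```

```bash
python3 - <<'E'
from h import *
st();print(local((.5374,.2263,.035)))
E
```

```text
yang 87.8 q [ 0.21  0.54 -0.91  1.73  0.47  1.11  0.69] [-0.  -0.7 -0.2] 0.03412669821965369
[ 0.07 -0.74 16.08]
```

Call:
{"op": "carry_out", "data": {"xyz": [[0,-0.9,3],[0,0,4],[0,0,4],[0,0,2.5],[0,0,1]], "rot": [[0,0,0],[0,0,0],[0,0,0],[0,0,0],[0,0,0]]}}

```text
t: 29.4
eef_pos: [0.5379, 0.2178, 0.0482]
orientation: [-0.001, 0.022, 1.0, -0.0]
contact_force: [-0.1, -0.8, 0.3]
gripper_width: 0.0342
finger_force: 60.5
```

Call:
{"op": "carry_out", "data": {"xyz": [[0,0,0.5],[0,0,0.3],[0,0,0.2],[0,0,0.1],[0,0,0]], "rot": [[0,0,0],[0,0,0],[0,0,0],[0,0,0],[0,0,0]]}}

```text
t: 29.9
eef_pos: [0.539, 0.2185, 0.0388]
orientation: [0.0, 0.022, 1.0, 0.0]
contact_force: [-0.1, -0.9, -0.6]
gripper_width: 0.0341
finger_force: 60.5
```

```bash
python3 - <<'E'
from h import *
st();print(local((.5374,.2263,.035)))
E
```

```text
yang 87.5 q [ 0.13  0.73 -0.76  1.84  0.66  0.85  0.57] [-0.1 -0.9 -0.6] 0.03412197843068734
[0.19 0.77 0.38]
```

Call:
{"op": "carry_out", "data": {"xyz": [[0.1,0.8,0],[0,0,0.1],[0,0,0.1],[0,0,0.1],[0,0,0]], "rot": [[0,0,0],[0,0,0],[0,0,0],[0,0,0],[0,0,0]]}}

```text
t: 30.4
eef_pos: [0.5381, 0.228, 0.0375]
orientation: [0.001, 0.021, 1.0, 0.0]
contact_force: [-14.4, -4.1, 42.5]
gripper_width: 0.0341
finger_force: 65.2
```

Call:
{"op": "carry_out", "data": {"xyz": [[0,0,0],[0,0,0],[0,0,0],[0,0,-1.5],[0,0,-3]], "rot": [[0,0,0],[0,0,0],[0,0,0],[0,0,0],[0,0,0]], "jaw": 5.4}}

```text
t: 30.9
eef_pos: [0.537, 0.2262, 0.08]
orientation: [-0.002, 0.022, 1.0, -0.0]
contact_force: [0.1, -0.4, 0.5]
gripper_width: 0.054
finger_force: 0.0
```

Call:
{"op": "carry_out", "data": {"xyz": [[0,0,-4],[0,0,-4],[0,0,-4],[0.5,-4,0],[1,-4,0]], "rot": [[0,0,0],[0,0,0],[0,0,0],[0,0,0],[0,0,0]]}}

```text
t: 31.4
eef_pos: [0.5197, 0.1473, 0.2021]
orientation: [0.001, 0.021, 1.0, 0.0]
contact_force: [1.0, -1.1, -1.0]
gripper_width: 0.0538
finger_force: 0.0
```

Call:
{"op": "carry_out", "data": {"xyz": [[1,-4,0],[1,-4,0],[1,-4,0],[1,-4,0],[1,-4,0]], "rot": [[0,0,0],[0,0,0],[0,0,0],[0,0,4],[0,0,5]]}}

```text
t: 31.9
eef_pos: [0.4575, -0.0509, 0.201]
orientation: [0.0, 0.102, 0.995, -0.0]
contact_force: [1.1, -0.1, -0.5]
gripper_width: 0.0541
finger_force: 0.0
```

Call:
{"op": "carry_out", "data": {"xyz": [[0.5,-4,0],[0.5,-4,0],[0.5,-4,0],[0,0,0],[0,0,0]], "rot": [[0,0,5],[0,0,5],[0,0,0],[0,0,0],[0,0,0]]}}

```text
t: 32.4
eef_pos: [0.4096, -0.1603, 0.201]
orientation: [0.0, 0.187, 0.982, -0.0]
contact_force: [0.5, 0.3, 0.6]
gripper_width: 0.0542
finger_force: 0.0
```

```bash
python3 - <<'E'
from h import *
st()
c=snap('top'); print('board',pca(c,(.33,.6,-.42,-.19),(.008,.03)),'mat',pca(c,(.57,.75,-.33,-.15),(.0095,.03)),'bed',pca(c,(.44,.62,.08,.38),(.041,.056)))
print(local((.3935,-.3416,.003)))
E
```

```text
yang 68.4 q [ 1.1   0.2  -0.87  2.06  0.19  0.96  1.32] [0.5 0.3 0.6] 0.05424974434272909
board [([0.3942, -0.3436], np.float64(-16.1), [62.0, 35.0])] mat [([0.6514, -0.2287], np.float64(2.3), [61.0, 37.0])] bed [([0.5413, 0.3051], np.float64(-0.5), [62.0, 37.0]), ([0.5368, 0.2272], np.float64(-3.4), [60.0, 37.0])]
[ -5.12 -17.55  19.79]
```

Call:
{"op": "carry_out", "data": {"xyz": [[-1,-3.5,0],[-1,-3.5,0],[-1,-3.5,0],[-1,-3.5,0],[-1,-3.5,0]], "rot": [[0,0,0],[0,0,0],[0,0,0],[0,0,0],[0,0,0]]}}

```text
t: 32.95
eef_pos: [0.393, -0.3413, 0.2006]
orientation: [0.0, 0.185, 0.983, 0.0]
contact_force: [1.5, -0.0, 0.9]
gripper_width: 0.054
finger_force: 0.0
```

Call:
{"op": "carry_out", "data": {"xyz": [[0,0,4],[0,0,4],[0,0,3],[0,0,1],[0,0,0]], "rot": [[0,0,0],[0,0,0],[0,0,0],[0,0,0],[0,0,0]]}}

```text
t: 33.45
eef_pos: [0.3928, -0.3399, 0.0799]
orientation: [-0.001, 0.186, 0.983, 0.001]
contact_force: [0.7, -0.7, 1.0]
gripper_width: 0.054
finger_force: 0.0
```

```bash
python3 - <<'E'
from h import *
st();print(local((.3935,-.3416,.003)))
c=snap('side'); print('board',pca(c,(.33,.6,-.42,-.19),(.008,.03)))
E
```

```text
yang 68.6 q [ 1.18  0.52 -0.65  1.98  0.44  0.79  1.47] [ 0.7 -0.7  1. ] 0.05404787333368289
[-0.14 -0.14  7.69]
board [([0.3898, -0.336], np.float64(-21.0), [65.0, 40.0])]
```

Call:
{"op": "carry_out", "data": {"xyz": [[-0.1,-0.1,2],[0,0,3],[0,0,1.8],[0,0,0.5],[0,0,0.2]], "rot": [[0,0,0],[0,0,0],[0,0,0],[0,0,0],[0,0,0]]}}

```text
t: 34.0
eef_pos: [0.3934, -0.3427, 0.0064]
orientation: [0.001, 0.187, 0.982, -0.0]
contact_force: [0.1, -0.8, 0.7]
gripper_width: 0.0539
finger_force: 0.0
```

Call:
{"op": "carry_out", "data": {"xyz": [[0,0,0.1],[0,0,0],[0,0,0],[0,0,0],[0,0,0]], "rot": [[0,0,0],[0,0,0],[0,0,0],[0,0,0],[0,0,0]], "jaw": 2.5}}

```text
t: 34.5
eef_pos: [0.3933, -0.343, 0.0058]
orientation: [0.001, 0.187, 0.982, -0.001]
contact_force: [-1.5, 1.8, 9.2]
gripper_width: 0.0344
finger_force: 59.2
```

Call:
{"op": "carry_out", "data": {"xyz": [[0,0,-1],[0,0,-3],[0,0,-4],[0,0,-4],[0,0,-4]], "rot": [[0,0,0],[0,0,0],[0,0,0],[0,0,0],[0,0,0]]}}

```text
t: 35.0
eef_pos: [0.3926, -0.3421, 0.167]
orientation: [0.0, 0.186, 0.982, -0.0]
contact_force: [-0.6, -0.6, 0.1]
gripper_width: 0.0339
finger_force: 60.4
```

Call:
{"op": "carry_out", "data": {"xyz": [[0,0,-3],[0,0,0],[0,0,0],[-0.9,3.8,0],[-0.9,3.8,0]], "rot": [[0,0,-7],[0,0,-7],[0,0,-4.9],[0,0,0],[0,0,0]]}}

```text
t: 35.5
eef_pos: [0.414, -0.2667, 0.1953]
orientation: [0.0, 0.024, 1.0, -0.0]
contact_force: [0.9, 1.3, -0.7]
gripper_width: 0.0339
finger_force: 60.4
```

Call:
{"op": "carry_out", "data": {"xyz": [[-0.9,3.8,0],[-0.9,3.8,0],[-0.9,3.8,0],[-0.9,3.8,0],[-0.9,3.8,0]], "rot": [[0,0,0],[0,0,0],[0,0,0],[0,0,0],[0,0,0]]}}

```text
t: 36.0
eef_pos: [0.4679, -0.078, 0.1955]
orientation: [0.0, 0.023, 1.0, -0.001]
contact_force: [0.6, -0.8, -1.3]
gripper_width: 0.0343
finger_force: 60.4
```

Call:
{"op": "carry_out", "data": {"xyz": [[-0.9,3.8,0],[-0.9,3.8,0],[-0.9,3.8,0],[-0.9,3.8,0],[-0.9,3.8,0]], "rot": [[0,0,0],[0,0,0],[0,0,0],[0,0,0],[0,0,0]]}}

```text
t: 36.5
eef_pos: [0.5215, 0.1097, 0.1955]
orientation: [0.001, 0.023, 1.0, -0.0]
contact_force: [1.4, -1.1, -0.7]
gripper_width: 0.0342
finger_force: 60.4
```

Call:
{"op": "carry_out", "data": {"xyz": [[-0.9,3.0,0],[0,0,0],[0,0,0],[0,0,0]], "rot": [[0,0,0],[0,0,0],[0,0,0],[0,0,0]]}}

```text
t: 36.9
eef_pos: [0.5316, 0.1368, 0.1947]
orientation: [0.0, 0.023, 1.0, -0.0]
contact_force: [0.1, -0.0, -0.4]
gripper_width: 0.0341
finger_force: 60.4
```

```bash
python3 - <<'E'
from h import *
st();print(local((.5338,.1464,.035)))
E
```

```text
yang 87.3 q [ 0.41  0.47 -0.92  1.82  0.43  1.06  0.85] [ 0.1 -0.  -0.4] 0.03412231792628469
[-0.17  0.98 15.97]
```

Call:
{"op": "carry_out", "data": {"xyz": [[-0.1,0.9,3],[0,0,4],[0,0,4],[0,0,2.5],[0,0,1]], "rot": [[0,0,0],[0,0,0],[0,0,0],[0,0,0],[0,0,0]]}}

```text
t: 37.4
eef_pos: [0.5321, 0.1451, 0.0475]
orientation: [-0.001, 0.024, 1.0, -0.0]
contact_force: [0.7, -0.3, -0.3]
gripper_width: 0.0339
finger_force: 60.4
```

Call:
{"op": "carry_out", "data": {"xyz": [[0,0,0.5],[0,0,0.3],[0,0,0.2],[0,0,0.1],[0,0,0]], "rot": [[0,0,0],[0,0,0],[0,0,0],[0,0,0],[0,0,0]]}}

```text
t: 37.9
eef_pos: [0.5334, 0.1467, 0.0388]
orientation: [0.0, 0.023, 1.0, 0.0]
contact_force: [-0.7, 0.7, -0.0]
gripper_width: 0.0339
finger_force: 60.4
```

```bash
python3 - <<'E'
from h import *
st();print(local((.5338,.1464,.035)))
E
```

```text
yang 87.4 q [ 0.26  0.69 -0.76  1.91  0.65  0.81  0.67] [-0.7  0.7 -0. ] 0.033850900763296776
[-0.04 -0.02  0.38]
```

Call:
{"op": "carry_out", "data": {"xyz": [[0,0,0.1],[0,0,0]], "rot": [[0,0,0],[0,0,0]]}}

```text
t: 38.1
eef_pos: [0.5334, 0.1467, 0.0378]
orientation: [0.0, 0.023, 1.0, -0.0]
contact_force: [-1.6, -1.9, 7.3]
gripper_width: 0.0341
finger_force: 61.3
```

Call:
{"op": "carry_out", "data": {"xyz": [[0,0,0],[0,0,0],[0,0,0],[0,0,-1.5],[0,0,-3]], "rot": [[0,0,0],[0,0,0],[0,0,0],[0,0,0],[0,0,0]], "jaw": 5.4}}

```text
t: 38.6
eef_pos: [0.532, 0.1466, 0.0822]
orientation: [-0.002, 0.023, 1.0, -0.0]
contact_force: [0.0, -0.2, 0.4]
gripper_width: 0.0539
finger_force: 0.0
```

Call:
{"op": "carry_out", "data": {"xyz": [[2,0,-4],[4,0,-4],[4,-4,-4],[2,-4,-4],[0,-4,-4]], "rot": [[0,0,0],[0,0,0],[0,0,0],[0,0,0],[0,0,0]]}}

```text
t: 39.1
eef_pos: [0.4296, 0.0607, 0.2495]
orientation: [-0.0, 0.021, 1.0, -0.001]
contact_force: [1.2, -2.0, 1.2]
gripper_width: 0.054
finger_force: 0.0
```

Call:
{"op": "carry_out", "data": {"xyz": [[0,-4,-3],[0,-4,0],[0,-4,0],[0,0,0],[0,0,0]], "rot": [[0,0,8],[0,0,8],[0,0,8],[0,0,8],[0,0,8]]}}

```text
t: 39.6
eef_pos: [0.4095, -0.0575, 0.2793]
orientation: [0.001, 0.367, 0.93, -0.0]
contact_force: [-0.0, 0.4, 0.6]
gripper_width: 0.0544
finger_force: 0.0
```

Call:
{"op": "carry_out", "data": {"xyz": [[0,0,0],[0,0,0],[0,0,0],[0,0,0],[0,0,0]], "rot": [[0,0,8],[0,0,8],[0,0,8],[0,0,8],[0,0,8]]}}

```text
t: 40.1
eef_pos: [0.4097, -0.0563, 0.2791]
orientation: [0.0, 0.662, 0.749, 0.0]
contact_force: [0.2, -0.7, 0.5]
gripper_width: 0.0544
finger_force: 0.0
```

Call:
{"op": "carry_out", "data": {"xyz": [[0,0,0],[0,0,0],[0,0,0]], "rot": [[0,0,8],[0,0,2],[0,0,0]], "jaw": 3.2}}

```text
t: 40.4
eef_pos: [0.4098, -0.0564, 0.2791]
orientation: [0.0, 0.723, 0.691, 0.0]
contact_force: [0.0, 0.4, -0.7]
gripper_width: 0.0318
finger_force: 0.0
```

```bash
python3 - <<'E'
from h import *
st();
c=snap('top','top2'); print('board',pca(c,(.33,.6,-.42,-.19),(.008,.03)),'mat',pca(c,(.57,.75,-.33,-.15),(.0095,.03)),'bed',pca(c,(.44,.62,.08,.38),(.041,.056)))
print(find(c,'top','tile0'));print(local((.6675,.2176,.31)))
c=snap('side'); print('bed',pca(c,(.42,.62,.08,.38),(.041,.056)),'board',pca(c,(.33,.6,-.42,-.19),(.008,.03)),'mat',pca(c,(.57,.75,-.33,-.15),(.0095,.03)))
E
```

```text
yang -2.6 q [ 1.02  0.   -0.94  2.02  0.    1.12  0.03] [ 0.   0.4 -0.7] 0.03183186549904368
board [] mat [([0.6521, -0.2286], np.float64(1.7), [61.0, 36.0])] bed [([0.5418, 0.305], np.float64(-2.4), [62.0, 38.0]), ([0.5372, 0.2268], np.float64(-2.7), [59.0, 37.0]), ([0.5331, 0.1461], np.float64(-3.4), [60.0, 36.0])]
[(0.97, [0.722, -0.003, 0.013], [311.0, 167.0]), (0.96, [0.262, -0.245, 0.009], [421.0, 362.0]), (0.74, [0.535, 0.225, 0.048], [212.0, 244.0]), (0.62, [0.545, 0.307, 0.046], [176.0, 241.0]), (0.58, [0.531, 0.146, 0.045], [246.0, 245.0]), (0.51, [0.371, 0.03, 0.017], [299.0, 316.0])]
[28.52 24.54 -3.1 ]
bed [([0.5286, 0.1506], np.float64(-1.9), [64.0, 38.0]), ([0.5326, 0.2318], np.float64(-1.4), [63.0, 39.0]), ([0.5373, 0.3094], np.float64(-1.9), [63.0, 38.0])] board [] mat [([0.648, -0.2237], np.float64(0.9), [63.0, 40.0])]
```

View pics/top2.png

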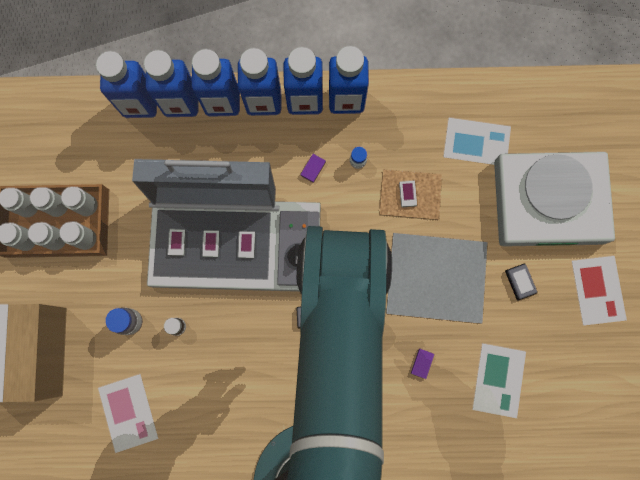

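All three tiles are on the bed at pixels (176,242), (211,244) and (247,244). The board is empty and the done tile is on the mat at (408,194). I'll go to the handle and close the hood.

Call:
{"op": "carry_out", "data": {"xyz": [[2.8,2.4,-0.6],[2.8,2.4,-0.6],[2.8,2.4,-0.6],[2.8,2.4,-0.6],[2.8,2.4,-0.6]], "rot": [[0,0,0],[0,0,0],[0,0,0],[0,0,0],[0,0,0]]}}

```text
t: 41.05
eef_pos: [0.5371, 0.0784, 0.3087]
orientation: [-0.0, 0.723, 0.691, 0.0]
contact_force: [-0.2, -1.5, 1.1]
gripper_width: 0.0317
finger_force: 0.0
```

Call:
{"op": "carry_out", "data": {"xyz": [[2.8,2.4,0],[2.8,2.4,0],[2.8,2.4,0],[2.8,2.4,0],[2.8,2.4,0]], "rot": [[0,0,0],[0,0,0],[0,0,0],[0,0,0],[0,0,0]]}}

```text
t: 41.55
eef_pos: [0.6634, 0.2128, 0.3084]
orientation: [-0.0, 0.723, 0.691, -0.0]
contact_force: [-0.6, -1.3, 1.2]
gripper_width: 0.032
finger_force: 0.0
```

Call:
{"op": "carry_out", "data": {"xyz": [[0,0,0],[0,0,0]], "rot": [[0,0,0],[0,0,0]]}}

```text
t: 41.75
eef_pos: [0.6622, 0.2126, 0.3081]
orientation: [-0.001, 0.722, 0.691, -0.0]
contact_force: [-1.0, -0.1, 0.2]
gripper_width: 0.0324
finger_force: 0.0
```

```bash
python3 - <<'E'
from h import *
st();print(local((.6675,.2176,.225)))
E
```

```text
yang -2.5 q [ 0.19  0.65 -0.91  1.3   0.5   1.43 -0.73] [-1.  -0.1  0.2] 0.03235330404149279
[0.52 0.51 8.31]
```

Call:
{"op": "carry_out", "data": {"xyz": [[0.5,0.5,2],[0,0,3],[0,0,2],[0,0,1.2],[0,0,0]], "rot": [[0,0,0],[0,0,0],[0,0,0],[0,0,0],[0,0,0]]}}

```text
t: 42.25
eef_pos: [0.6673, 0.2154, 0.2253]
orientation: [-0.0, 0.723, 0.69, -0.001]
contact_force: [-1.2, -0.4, -0.5]
gripper_width: 0.032
finger_force: 0.0
```

Call:
{"op": "carry_out", "data": {"xyz": [[0,0,0],[0,0,0],[0,0,0],[0,0,0],[0,0,0]], "rot": [[0,0,0],[0,0,0],[0,0,0],[0,0,0],[0,0,0]], "jaw": 0}}

```text
t: 42.75
eef_pos: [0.6666, 0.2166, 0.228]
orientation: [-0.0, 0.723, 0.691, -0.001]
contact_force: [-14.1, -5.2, 6.7]
gripper_width: 0.0097
finger_force: 58.8
```

Call:
{"op": "carry_out", "data": {"xyz": [[0,-0.8,-0.1],[0,-0.9,-0.1],[0,-0.9,-0.1]], "rot": [[0,0,0],[0,0,0],[0,0,0]]}}

```text
t: 43.05
eef_pos: [0.6428, 0.2176, 0.232]
orientation: [0.001, 0.723, 0.69, 0.002]
contact_force: [4.2, -2.1, 16.5]
gripper_width: 0.0095
finger_force: 59.6
```

```bash
python3 - <<'E'
from h import *
st();c=snap('side'); cv2.imwrite('pics/close1.png',cv2.resize(c['pixels'][80:330,80:380,::-1],None,fx=2,fy=2))
E
```

```text
yang -2.7 q [ 0.2   0.67 -0.9   1.45  0.53  1.28 -0.79] [ 4.2 -2.1 16.5] 0.009450556378434123
```

View pics/close1.png

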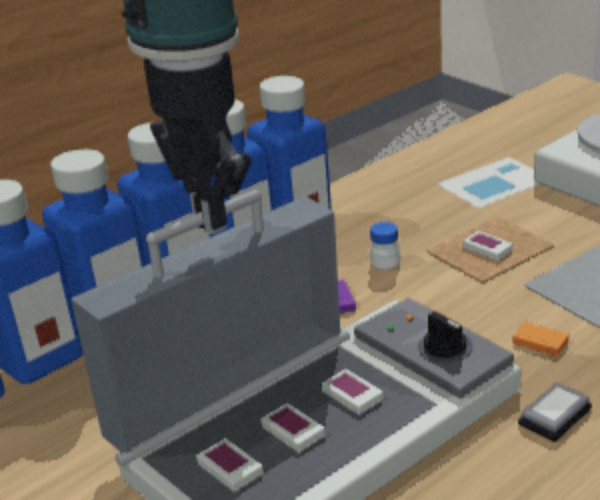

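The handle is gripped, the hood is leaning forward off its stop, and the tiles inside are clear. I'll lower it in small steps.

Call:
{"op": "carry_out", "data": {"xyz": [[0,-0.88,0],[0,-0.87,0],[0,-0.87,0],[0,-0.87,0.07],[0,-0.87,0.07]], "rot": [[0,0,0],[0,0,0],[0,0,0],[0,0,0],[0,0,0]]}}

```text
t: 43.6
eef_pos: [0.5991, 0.2197, 0.2307]
orientation: [0.001, 0.723, 0.69, 0.002]
contact_force: [-0.5, -4.7, 12.0]
gripper_width: 0.0095
finger_force: 63.4
```

Call:
{"op": "carry_out", "data": {"xyz": [[0,-0.85,0.14],[0,-0.85,0.14],[0,-0.87,0.21],[0,-0.87,0.21],[0,-0.82,0.28]], "rot": [[0,0,0],[0,0,0],[0,0,0],[0,0,0],[0,0,0]]}}

```text
t: 44.1
eef_pos: [0.5559, 0.2216, 0.2201]
orientation: [0.001, 0.723, 0.691, 0.001]
contact_force: [-3.7, -5.6, 14.5]
gripper_width: 0.0098
finger_force: 65.5
```

Call:
{"op": "carry_out", "data": {"xyz": [[0,-0.82,0.28],[0,-0.8,0.35],[0,-0.8,0.35],[0,-0.77,0.4],[0,-0.77,0.4]], "rot": [[0,0,0],[0,0,0],[0,0,0],[0,0,0],[0,0,0]]}}

```text
t: 44.6
eef_pos: [0.5164, 0.2233, 0.2016]
orientation: [0.001, 0.723, 0.691, 0.001]
contact_force: [9.7, 1.1, -16.5]
gripper_width: 0.0095
finger_force: 64.2
```

```bash
python3 - <<'E'
from h import *
st();o=get_obs();print(o['eef_pos'],o['moment'])
E
```

```text
yang -2.7 q [ 0.27  0.51 -0.97  1.78  0.47  1.1  -0.9 ] [  9.7   1.1 -16.5] 0.009492996405750855
[0.51641195 0.22325467 0.20162717] [ 0.27873232 -2.13998998  0.10456943]
```

Call:
{"op": "carry_out", "data": {"xyz": [[0,-0.75,0.48],[0,-0.75,0.48],[0,-0.69,0.53],[0,-0.69,0.53],[0,-0.65,0.59]], "rot": [[0,0,0],[0,0,0],[0,0,0],[0,0,0],[0,0,0]]}}

```text
t: 45.1
eef_pos: [0.4804, 0.2249, 0.1744]
orientation: [0.0, 0.723, 0.691, 0.0]
contact_force: [-0.4, -6.0, 5.2]
gripper_width: 0.0098
finger_force: 67.5
```

Call:
{"op": "carry_out", "data": {"xyz": [[0,-0.65,0.59],[0,-0.59,0.63],[0,-0.59,0.63],[0,-0.55,0.7],[0,-0.55,0.7]], "rot": [[0,0,0],[0,0,0],[0,0,0],[0,0,0],[0,0,0]]}}

```text
t: 45.6
eef_pos: [0.4508, 0.2263, 0.1416]
orientation: [0.0, 0.723, 0.691, -0.0]
contact_force: [2.0, -5.7, 1.1]
gripper_width: 0.0094
finger_force: 67.2
```

```bash
python3 - <<'E'
from h import *
st();o=get_obs();print(o['eef_pos'],o['moment'])
E
```

```text
yang -2.6 q [ 0.25  0.49 -0.96  1.97  0.49  0.94 -1.  ] [ 2.  -5.7  1.1] 0.009448214717296403
[0.45084806 0.2262838  0.14157497] [-1.11960954 -0.78887219 -0.00741004]
```

Call:
{"op": "carry_out", "data": {"xyz": [[0,-0.48,0.72],[0,-0.48,0.72],[0,-0.42,0.77],[0,-0.42,0.77],[0,-0.36,0.79]], "rot": [[0,0,0],[0,0,0],[0,0,0],[0,0,0],[0,0,0]]}}

```text
t: 46.1
eef_pos: [0.4289, 0.2276, 0.1037]
orientation: [-0.0, 0.723, 0.691, -0.0]
contact_force: [-2.1, -4.2, 2.4]
gripper_width: 0.0097
finger_force: 67.2
```

Call:
{"op": "carry_out", "data": {"xyz": [[0,-0.36,0.79],[0,-0.3,0.84],[0,-0.3,0.84],[0,-0.22,0.7],[0,-0.15,0.5]], "rot": [[0,0,0],[0,0,0],[0,0,0],[0,0,0],[0,0,0]]}}

```text
t: 46.6
eef_pos: [0.4166, 0.2284, 0.0671]
orientation: [-0.0, 0.723, 0.691, 0.0]
contact_force: [-15.0, 3.0, 5.2]
gripper_width: 0.0097
finger_force: 67.8
```

```bash
python3 - <<'E'
from h import *
st();o=get_obs();print(o['eef_pos'],o['moment'])
E
```

```text
yang -2.6 q [ 0.15  0.55 -0.87  2.08  0.61  0.78 -1.15] [-15.    3.    5.2] 0.00973010778853553
[0.41661696 0.22841022 0.06708006] [0.78083463 3.13136023 0.00815857]
```

Call:
{"op": "carry_out", "data": {"xyz": [[0,-0.1,0.6],[0,-0.1,0.5],[0,-0.1,0.4],[0,0,0.2],[0,0,0]], "rot": [[0,0,0],[0,0,0],[0,0,0],[0,0,0],[0,0,0]]}}

```text
t: 47.1
eef_pos: [0.4131, 0.2287, 0.0503]
orientation: [-0.001, 0.723, 0.691, 0.0]
contact_force: [-6.7, 1.8, 0.9]
gripper_width: 0.0099
finger_force: 67.0
```

Call:
{"op": "carry_out", "data": {"xyz": [[0,-0.1,0.2],[0,0,0.1],[0,0,0]], "rot": [[0,0,0],[0,0,0],[0,0,0]]}}

```text
t: 47.4
eef_pos: [0.4127, 0.2288, 0.0475]
orientation: [-0.0, 0.723, 0.691, 0.0]
contact_force: [-3.2, 2.8, 1.1]
gripper_width: 0.0095
finger_force: 67.0
```

Call:
{"op": "carry_out", "data": {"xyz": [[0,0,0.1],[0,0,0]], "rot": [[0,0,0],[0,0,0]]}}

```text
t: 47.6
eef_pos: [0.4126, 0.2287, 0.0466]
orientation: [-0.0, 0.723, 0.691, 0.0]
contact_force: [-5.0, 4.2, 1.7]
gripper_width: 0.0096
finger_force: 67.1
```

Call:
{"op": "carry_out", "data": {"xyz": [[0,0,0.1],[0,0,0]], "rot": [[0,0,0],[0,0,0]]}}

```text
t: 47.8
eef_pos: [0.4125, 0.2287, 0.0456]
orientation: [-0.0, 0.723, 0.691, 0.0]
contact_force: [-6.1, 3.0, 2.7]
gripper_width: 0.0098
finger_force: 67.1
```

Call:
{"op": "carry_out", "data": {"xyz": [[0,0,0.1],[0,0,0]], "rot": [[0,0,0],[0,0,0]]}}

```text
t: 48.0
eef_pos: [0.4123, 0.2289, 0.0445]
orientation: [-0.0, 0.723, 0.691, 0.0]
contact_force: [-6.0, 5.4, -0.6]
gripper_width: 0.0098
finger_force: 68.0
```

Call:
{"op": "carry_out", "data": {"xyz": [[0,0,0.1],[0,0,0]], "rot": [[0,0,0],[0,0,0]]}}

```text
t: 48.2
eef_pos: [0.4123, 0.2289, 0.0442]
orientation: [-0.0, 0.723, 0.691, 0.0]
contact_force: [-12.2, -0.3, 24.3]
gripper_width: 0.0097
finger_force: 70.5
```

Call:
{"op": "carry_out", "data": {"xyz": [[0,0,-0.1],[0,0,0],[0,0,0],[0,0,-1],[0,0,-3]], "rot": [[0,0,0],[0,0,0],[0,0,0],[0,0,0],[0,0,0]], "jaw": 3.2}}

```text
t: 48.7
eef_pos: [0.4117, 0.2279, 0.084]
orientation: [-0.001, 0.723, 0.691, -0.001]
contact_force: [0.2, -0.2, 1.0]
gripper_width: 0.0319
finger_force: 0.0
```

Call:
{"op": "carry_out", "data": {"xyz": [[0,0,-4],[0,0,-4],[0,0,-4],[-3.9,2,0],[-3.9,2,0]], "rot": [[0,0,0],[0,0,0],[0,0,0],[0,0,0],[0,0,0]]}}

```text
t: 49.2
eef_pos: [0.4497, 0.1481, 0.2064]
orientation: [0.001, 0.722, 0.691, 0.001]
contact_force: [0.7, 0.4, -0.5]
gripper_width: 0.0319
finger_force: 0.0
```

Call:
{"op": "carry_out", "data": {"xyz": [[-3.9,2,0],[-3.9,2,0],[-3.9,2,0],[0,0,0],[0,0,0]], "rot": [[0,0,0],[0,0,0],[0,0,0],[0,0,-8],[0,0,-8]]}}

```text
t: 49.7
eef_pos: [0.5038, 0.0278, 0.205]
orientation: [-0.0, 0.619, 0.786, 0.0]
contact_force: [-0.2, 1.2, 0.5]
gripper_width: 0.0319
finger_force: 0.0
```

Call:
{"op": "carry_out", "data": {"xyz": [[0,0,0],[0,0,0],[0,0,0],[0,0,0],[0,0,0]], "rot": [[0,0,-8],[0,0,-8],[0,0,-8],[0,0,-8],[0,0,-8]]}}

```text
t: 50.2
eef_pos: [0.5035, 0.0289, 0.2051]
orientation: [0.0, 0.312, 0.95, 0.0]
contact_force: [1.1, 0.3, -0.1]
gripper_width: 0.0319
finger_force: 0.0
```

Call:
{"op": "carry_out", "data": {"xyz": [[0,0,0],[0,0,0],[0,0,0],[0,0,0],[0,0,0]], "rot": [[0,0,-8],[0,0,-8],[0,0,-8],[0,0,-8],[0,0,-2]]}}

```text
t: 50.7
eef_pos: [0.5035, 0.0289, 0.2051]
orientation: [0.0, 0.02, 1.0, 0.0]
contact_force: [0.4, -0.1, -0.0]
gripper_width: 0.0322
finger_force: 0.0
```

Call:
{"op": "carry_out", "data": {"xyz": [[0,0,0],[0,0,0]], "rot": [[0,0,0],[0,0,0]]}}

```text
t: 50.9
eef_pos: [0.5036, 0.0289, 0.2049]
orientation: [0.0, 0.024, 1.0, 0.0]
contact_force: [0.3, -0.8, -0.4]
gripper_width: 0.0319
finger_force: 0.0
```

```bash
python3 - <<'E'
from h import *
st();print(local((.5026,.0286,.064)))
c=snap('side');P=cloud(c);m=(P[...,2]>.075)&(P[...,2]<.1)&(P[...,0]>.4)&(P[...,0]<.65)&(P[...,1]>.07)&(P[...,1]<.4);print('hood z',np.percentile(P[m][:,2],[5,50,95]),rect(P,m))
k=(P[...,2]>.07)&(P[...,2]<.09)&(abs(P[...,0]-.5)<.04)&(abs(P[...,1]-.03)<.035);print(rect(P,k) if k.sum()>10 else 0)
E
```

```text
yang 87.3 q [ 0.86  0.51 -1.24  1.91  0.54  1.12  0.92] [ 0.3 -0.8 -0.4] 0.03188298715703727
[ 0.1  -0.03 14.09]
hood z [0.08115175 0.0867642  0.09468082] {'c': (0.536, 0.2267), 'size': (286, 177), 'ang': 87.6, 'n': 8128, 'z': np.float64(0.0868)}
{'c': (0.5006, 0.0333), 'size': (44, 15), 'ang': -6.5, 'n': 164, 'z': np.float64(0.0831)}
```

Call:
{"op": "carry_out", "data": {"xyz": [[0.1,0,3],[0,0,3],[0,0,3],[0,0,2],[0,0,1]], "rot": [[0,0,0],[0,0,0],[0,0,0],[0,0,0],[0,0,0]]}}

```text
t: 51.45
eef_pos: [0.502, 0.029, 0.0832]
orientation: [-0.001, 0.023, 1.0, 0.0]
contact_force: [0.3, -0.8, 0.8]
gripper_width: 0.0319
finger_force: 0.0
```

```bash
python3 - <<'E'
from h import *
st();print(local((.5026,.0286,.064)))
E
```

```text
yang 87.3 q [ 0.71  0.66 -1.06  2.01  0.74  0.92  0.78] [ 0.3 -0.8  0.8] 0.031897708284128426
[-0.06 -0.04  1.92]
```

Call:
{"op": "carry_out", "data": {"xyz": [[0,0,1],[0,0,0.5],[0,0,0.2],[0,0,0],[0,0,0]], "rot": [[0,0,0],[0,0,0],[0,0,0],[0,0,0],[0,0,0]]}}

```text
t: 51.95
eef_pos: [0.503, 0.029, 0.068]
orientation: [0.001, 0.023, 1.0, 0.0]
contact_force: [-0.2, 1.1, 0.5]
gripper_width: 0.0319
finger_force: 0.0
```

Call:
{"op": "carry_out", "data": {"xyz": [[0,0,0],[0,0,0],[0,0,0],[0,0,0]], "rot": [[0,0,0],[0,0,0],[0,0,0],[0,0,0]], "jaw": 0.4}}

```text
t: 52.35
eef_pos: [0.503, 0.0295, 0.0681]
orientation: [0.001, 0.023, 1.0, 0.0]
contact_force: [-1.7, 3.6, 7.7]
gripper_width: 0.0105
finger_force: 59.3
```

```bash
python3 - <<'E'
from h import *
st();print(get_obs()['moment'])
c=snap('side'); cv2.imwrite('pics/knob.png',cv2.resize(c['pixels'][150:310,200:400,::-1],None,fx=3,fy=3))
E
```

```text
yang 87.4 q [ 0.69  0.68 -1.03  2.01  0.77  0.9   0.76] [-1.7  3.6  7.7] 0.0105099365122863
[ 0.45698869  0.40212724 -0.06262633]
```

View pics/knob.png

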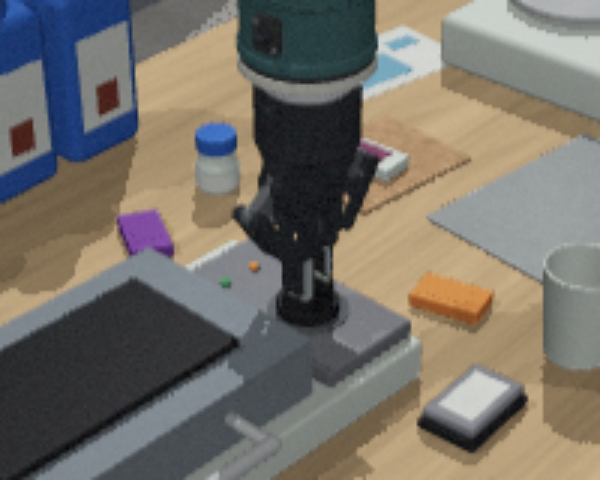

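The hood is shut flat and the fingers hold the knob bar (crop 305,285). I'll turn it clockwise, which is positive about tool z.

Call:
{"op": "carry_out", "data": {"xyz": [[0,0,0],[0,0,0],[0,0,0],[0,0,0],[0,0,0]], "rot": [[0,0,5],[0,0,6],[0,0,6],[0,0,6],[0,0,6]]}}

```text
t: 52.9
eef_pos: [0.503, 0.0298, 0.0682]
orientation: [0.001, 0.274, 0.962, 0.001]
contact_force: [-1.7, 4.3, 4.5]
gripper_width: 0.0102
finger_force: 59.1
```

Call:
{"op": "carry_out", "data": {"xyz": [[0,0,0],[0,0,0],[0,0,0],[0,0,0],[0,0,0]], "rot": [[0,0,6],[0,0,6],[0,0,6],[0,0,6],[0,0,6]]}}

```text
t: 53.4
eef_pos: [0.5032, 0.0301, 0.0682]
orientation: [0.0, 0.514, 0.858, 0.001]
contact_force: [1.0, 6.1, 3.2]
gripper_width: 0.0107
finger_force: 58.8
```

Call:
{"op": "carry_out", "data": {"xyz": [[0,0,0],[0,0,0],[0,0,0],[0,0,0]], "rot": [[0,0,4],[0,0,3],[0,0,2],[0,0,0]]}}

```text
t: 53.8
eef_pos: [0.5033, 0.0302, 0.0682]
orientation: [0.0, 0.578, 0.816, 0.001]
contact_force: [1.4, 5.6, 2.2]
gripper_width: 0.0107
finger_force: 58.7
```

```bash
python3 - <<'E'
from h import *
st();print(get_obs()['moment'],get_obs()['eef_pos'])
E
```

```text
yang 19.3 q [ 0.51  0.56 -0.77  2.02  0.55  0.78 -0.26] [1.4 5.6 2.2] 0.010735257982125353
[ 1.23303029 -0.23308082  0.12924006] [0.50328424 0.03016418 0.06815796]
```

Call:
{"op": "carry_out", "data": {"xyz": [[0,0,0],[0,0,0],[0,0,0]], "rot": [[0,0,2],[0,0,2],[0,0,0]]}}

```text
t: 54.1
eef_pos: [0.5033, 0.0302, 0.0682]
orientation: [0.0, 0.606, 0.796, 0.001]
contact_force: [1.3, 5.4, 3.4]
gripper_width: 0.0106
finger_force: 64.2
```

```bash
python3 - <<'E'
from h import *
st();print(get_obs()['moment'],get_obs()['eef_pos'])
E
```

```text
yang 15.4 q [ 0.5   0.55 -0.76  2.02  0.54  0.78 -0.32] [1.3 5.4 3.4] 0.010563266155159241
[ 1.1254656  -0.24184648  1.08788576] [0.503316   0.03019253 0.06818633]
```

The moment of 1.1 N m shows the knob is at its stop. I'll hold it there, then release.

Call:
{"op": "carry_out", "data": {"xyz": [[0,0,0],[0,0,0],[0,0,0],[0,0,0],[0,0,0]], "rot": [[0,0,0],[0,0,0],[0,0,0],[0,0,0],[0,0,0]]}}

```text
t: 54.6
eef_pos: [0.5033, 0.0302, 0.0682]
orientation: [0.0, 0.605, 0.796, 0.001]
contact_force: [0.9, 5.1, 4.2]
gripper_width: 0.0109
finger_force: 63.9
```

Call:
{"op": "carry_out", "data": {"xyz": [[0,0,0],[0,0,0],[0,0,0],[0,0,0],[0,0,0]], "rot": [[0,0,0],[0,0,0],[0,0,0],[0,0,0],[0,0,0]]}}

```text
t: 55.1
eef_pos: [0.5033, 0.0302, 0.0682]
orientation: [0.0, 0.605, 0.796, 0.001]
contact_force: [1.3, 4.7, 3.0]
gripper_width: 0.0107
finger_force: 63.9
```

Call:
{"op": "carry_out", "data": {"xyz": [[0,0,0],[0,0,0],[0,0,0],[0,0,0],[0,0,0]], "rot": [[0,0,0],[0,0,0],[0,0,0],[0,0,0],[0,0,0]], "jaw": 6.5}}

```text
t: 55.6
eef_pos: [0.5026, 0.0289, 0.0675]
orientation: [0.0, 0.606, 0.795, 0.0]
contact_force: [-0.0, -0.2, 0.8]
gripper_width: 0.0651
finger_force: 0.0
```

Call:
{"op": "carry_out", "data": {"xyz": [[0,0,-2],[0,0,-4],[0,0,-4],[0,0,-4],[0,0,-3]], "rot": [[0,0,0],[0,0,0],[0,0,0],[0,0,0],[0,0,0]]}}

```text
t: 56.1
eef_pos: [0.5028, 0.0292, 0.2399]
orientation: [0.001, 0.606, 0.795, 0.001]
contact_force: [0.3, -1.5, -0.8]
gripper_width: 0.0649
finger_force: 0.0
```

Call:
{"op": "carry_out", "data": {"xyz": [[3,-4,0],[3,-4,0],[3,-4,0],[0,0,0],[0,0,0]], "rot": [[0,0,0],[0,0,0],[0,0,0],[0,0,0],[0,0,0]]}}

```text
t: 56.6
eef_pos: [0.368, 0.0816, 0.2385]
orientation: [0.002, 0.606, 0.795, -0.0]
contact_force: [0.4, -0.2, 0.3]
gripper_width: 0.0648
finger_force: 0.0
```

```bash
python3 - <<'E'
from h import *
st();print(get_obs()['eef_pos'])
c=snap('side','end'); P=cloud(c)
k=(P[...,2]>.07)&(P[...,2]<.09)&(abs(P[...,0]-.5)<.04)&(abs(P[...,1]-.03)<.035);print('knob',rect(P,k) if k.sum()>10 else 0,'mat',pca(c,(.57,.75,-.33,-.15),(.0095,.03)),'board',pca(c,(.33,.6,-.42,-.19),(.008,.03)))
m=(P[...,2]>.075)&(P[...,2]<.1)&(P[...,0]>.4)&(P[...,0]<.65)&(P[...,1]>.07)&(P[...,1]<.4);print('hood z',np.percentile(P[m][:,2],[5,50,95]))
E
```

```text
yang 15.4 q [ 0.79 -0.05 -1.05  2.14 -0.05  1.02  0.04] [ 0.4 -0.2  0.3] 0.06483512823914638
[0.36802894 0.08164859 0.23850316]
knob {'c': (0.5005, 0.0329), 'size': (47, 13), 'ang': -4.9, 'n': 159, 'z': np.float64(0.0824)} mat [] board []
hood z [0.08126717 0.08674465 0.09463795]
```

View pics/end.png

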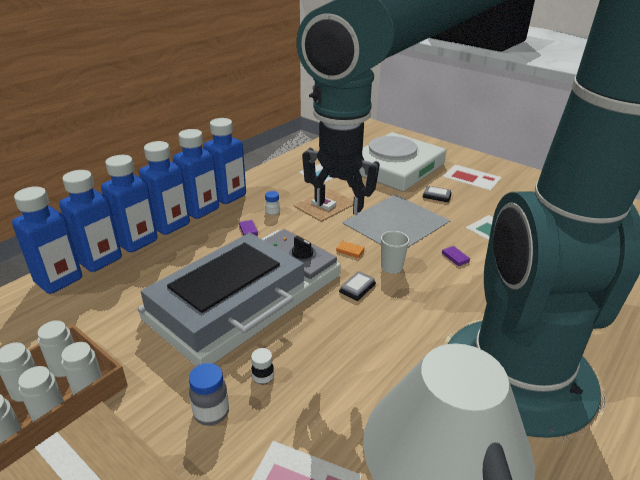

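The hood is shut and the knob is home at (302,246). The fingers partly hide the mat tile, so I'll check it from the top camera.

```bash
python3 - <<'E'
from h import *
c=snap('top');m=pca(c,(.57,.75,-.33,-.15),(.0095,.03));b=pca(c,(.33,.6,-.42,-.19),(.008,.03));print(m,b)
if len(m)==1 and abs(m[0][0][0]-.652)<.01 and not b: print(manip.sign_off())
E
```

```text
[([0.652, -0.2286], np.float64(2.4), [61.0, 36.0])] []
the job is handed in; nothing more can be done
None
```

The job is handed in. The finished tile is on the mat, the three waiting tiles were side by side on the bed before I closed the hood, and the hood was lowered shut under grip. With it shut, I turned the start knob to its stop, held it there about 1 s, and let it spring back home.

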